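# Weigh the desiccant canister on the hand spring scale and seat it where it belongs

## Task

Find out whether the desiccant canister is spent: take the hand spring scale out of its stand, hook it under the canister's wire handle, raise it slowly until the canister just clears the worktop, by no more than about a centimetre, and let it hang still for two seconds to read its weight. Then carry it low on the scale (under 50 mm up) and lower it gently until it sits fully home in the recess of the round purge base if it is spent (3.3 N or more: the scale's broad limit ring stands clear below its collar), or of the square storage block if it is lighter; unhook the scale and hang it back in its stand. Keep the gripper off the canister, never yank the scale to the end of its travel or press it down on the canister, and leave the other things where they are.

Things in the scene. Friction and masses are not known exactly. Their poses are not given: they have to be found in the camera images.
- spring_scale: Hand spring scale hanging upright in its stand: clear tube 26 mm across from z = 0 down to -85 mm; at z = 0 to 5 a black round flange 40 mm across, above it a 22 mm neck to z = 12 and a flat black grip. Origin on the axis in the plane of the flange's underside; z up. 0.13 kg with the hook.
- scale_grip (a point): Middle of the scale's flat black grip, 33 mm above the scale's origin. The grip is 28 mm wide (scale's x), 16 mm thick (y) and reaches from 23 mm below to 21 mm above this point; pinch it across its thickness, fingers pointing down. Axes as the scale's.
- scale_hook (a joint): The scale's reading: how far the hook is drawn out downwards, 0 (unloaded) to 0.068 m (end stop). Pull on the hook in N = 0.1 + 80 x value (spring 80 N/m, damping 3 N s/m); 5.5 N brings it to the stop. The white slider has thin rings every 5 mm and one broad black ring, the limit ring, whose upper edge comes clear of the tube's black collar at 40 mm, i.e. 3.3 N.
- hook_seat (a point): Lowest point of the inside of the scale's hook, on the tube's axis, 121 mm below the scale's origin when unloaded, lower by the reading when loaded. A hanging 5 mm bar has its centre 2.5 mm above it. Hook of 4.4 mm wire in the scale's x-z plane, closed back on the -x side (to x = -14), underside 4.4 mm below this point.
- hook_tip (a point): Free end of the hook, pointing up: 11 mm to the scale's +x side of hook_seat and 11 mm above it. A bar passes in or out over the tip with its centre 14 to 22 mm above hook_seat. To hook a bar move the scale in its +x direction, to unhook in -x.
- canister: Aluminium desiccant canister with grey lid, 56 mm across (lid 58), 55 mm to the lid's top, the foot's edge bevelled 3 mm wide by 4 mm high; on top a fixed arched handle of 5 mm steel wire. Origin at the centre of its underside, z up. Weight unknown, 1.7 to 5.0 N, differing from run to run. It starts standing on the worktop.
- canister_bar (a point): Middle of the canister's handle bar (wire's centre line), 87 mm above its underside. The bar runs along the canister's y axis, straight for 12 mm either side, legs 22 mm either side; 29 mm free height between bar and lid. The hook enters along the canister's x axis, from either side.
- storage_block: White plastic square storage block for usable canisters, 96 x 96 x 15 mm, fixed to the worktop, with a round recess 59 mm across and 11 mm deep in its middle and a steel screw in each corner. Origin at the centre of its underside.
- storage_seat (a point): Centre of the floor of the storage block's recess, 4 mm above the worktop; the canister's underside rests here when fully home.
- purge_base: Round aluminium purge base for spent canisters, 96 mm across, 15 mm high, fixed to the worktop, with a round recess 59 mm across and 11 mm deep in its middle and a brass hose nipple that sticks out 26 mm on its +x side. Origin at the centre of its underside.
- scale_stand: Grey stand fixed to the worktop: base plate 120 x 96 mm, a post at x = 48 to 62 mm carrying a level fork, top 180 mm above the worktop, prongs x = -24 to 26, 62 mm wide over all. The slot, 30 mm wide, opens to the stand's -x side, closed at x = 20. A 4 mm lip across each prong at x = -21.5 to -16.5 keeps the flange in; nothing is higher. Origin under the scale's axis.
- stand_fork (a point): Point on the fork's top plane where the scale's origin lies when it hangs in the stand, its x axis along the stand's (within 0.03 rad). The scale comes out by lifting it more than 4 mm (better 12) and drawing it 60 mm in the stand's -x direction, and goes back the other way.
- purge_seat (a point): Centre of the floor of the purge base's recess, 4 mm above the worktop; the canister's underside rests here when fully home.
- hex_key: Black hex key lying on the worktop, 30 x 92 x 5 mm. Bystander; origin under its centre.
- syringe_1: Plastic syringe with green plunger lying on the worktop, 108 x 28 x 17 mm. Bystander; origin under its centre.
- gasket_box: Small grey steel tin, 49 x 69 x 20 mm. Bystander; origin under its centre.
- label_tape: Yellow tape roll lying flat, 67 x 67 x 18 mm. Bystander; origin under its centre.
- beaker_50: Small clear beaker, 45 x 45 x 60 mm. Bystander; origin under its centre.
Mind the look-alikes: they are no part of the job. What is shaped like the canister but green or yellow is not meant.

How it is judged:
By the outcome, as a careful person would: the job done as asked, in the order asked, and still so for the second after the job is handed in, with the robot touching nothing.
It also fails if it takes over 72 s, if anything falls off the work surface, if the arm or the gripper's body presses on something with over 40 N, if the wrist force passes 120 N, or if a joint passes its speed limit or range.

## Robot

A 6-joint arm with a two-finger parallel gripper is mounted at the origin on a cart in front of the work surface, level with it; the furniture and walls round the work are solid. World frame = base frame: x ahead of the robot, y to its left, z up, the work surface at z = 0. Lengths are in m, angles in rad, forces in N, time in s.
With the tool pointing down it reaches from about 0.375 to 0.925 m from the base axis. Payload 5.7 kg.
Tool frame: the origin (TCP) lies midway between the tips of the shut fingers; the grasp point (between the pads) lies tcp_to_grasp behind it (tcp_to_grasp is the distance from the TCP to the grasp point, in m); z points along the fingers, y is the line along which they close (so a half turn about z gives the same grasp; the last joint's range is limited). The gripper opens to 88 mm and grips with 3 to 60 N. Pads are 20 mm wide; open, the fingers measure 115 mm over their backs; the gripper's body (75 mm by 178 mm) begins 61 mm behind the grasp point.
Start: joints at [-1.219, 0.359, 1.51, -0, 1.272, -0.115], TCP at [0.27, -0.536, 0.223] pointing down, gripper open.
Joint ranges: [-2.97, 2.97], [-1.01, 2.36], [0.21, 2.38], [-0.96, 4.11], [0.2, 2.71], [-2.98, 2.98]. Speed limits (rad/s): [2.39, 2.39, 3.14, 3.14, 3.14, 3.14].

## Interface

Orientations are given as a 3x3 rotation matrix whose columns are the frame's x, y, z axes.
In Python, from rig import * gives the robot as it stands. The module is installed in compiled form; this text tells all that it offers.
- The arm moves only by the tool move_arm, never from a script. Its argument "targets" is a list of rows, each an object of numbers: "dx", "dy", "dz": the shift along the tool's x, y, z in mm; "wx", "wy", "wz": the turn, a rotation vector about the tool's x, y, z in degrees; "gripper": the opening in per cent of the stroke, from 0 (shut) to 100 (fully open). A call has 1 to 8 rows; each row shifts and turns the commanded pose from where the row before left it, along the tool's axes as they then stand; what a row does not reach is not made up. A row lasts 1/12 s, in which the tool goes at most 41.7 mm and 7.16 degrees, less where a joint would pass 70% of its speed; a pose out of reach is approached as far as the arm can. A call is refused whole if a number of a shift passes 41.7 or a number of a turn 7.16, either way. A call with a gripper value outside its range is refused whole. The fingers move at their own pace and stop on an object; "squeeze" is the grip in N (left out, the last holds). Time passes only in rows, so rows that do not move let the fingers close. It gives the time, the measured TCP pose, the force, the opening and the grip force at its end, in the units of the state.
- read_state(): the state, without advancing time (a new reading comes with each control period).
- capture(name): name is "side" or "top"; returns (picture, depth): 384x512x3 uint8, red, green, blue; 384x512 float32, m along the optical axis (not along the pixel's ray), 0 where there is no reading.
- camera_model(name): a dict with "vfov" (degrees; the focal length in pixels is half the picture's height over the tangent of half this angle, whatever the lens; pixels are square), "cx", "cy" (the principal point, pixels), "world_to_cam" (4x4, takes a point from world to camera coordinates). Camera axes: x right, y down, z forward; pixel columns grow to the right and rows downward; lengths in m; the calibration is good to about 2 mm. A picture is of the moment at which its call begins. camera_model takes no time and is no camera call.
- close_job(): hands the job in; it is judged then, once.
The state is a dict: "t": time; "joints": joint angles; "qd": joint speeds; "effort": joint torques, N m; "ee_pos": TCP position; "eef_rot": TCP orientation; "force": force on the tool from outside, world axes, zero at the start; "wrist_torque": the same for the moment, N m; "width": finger opening in m; "grasp_force": force on a finger pad.
Only numpy, scipy, OpenCV 4.12 (cv2) and the standard library are available. Lean on these libraries where they do the work, as an engineer would, in place of code of your own. Each camera call takes 0.05 s, during which the arm holds its last target. There are 200 camera calls.

## Working session

There is one attempt and no reset: what is moved stays moved. The work goes in short steps, Python scripts to look and compute and a tool call to move; the robot and the scene stay as the last step left them, time stands still between calls to the robot, and variables do not carry over. Pictures are saved under pics/ and viewed, at most 10 in all, crops included, and the job is handed in when it is done.

Besides the shell and the picture viewer there is one more tool, called in YAML: its name, and indented under it one key for each argument. move_arm: Moves the arm, as the interface text tells. Its arguments: {"type":"object","properties":{"targets":{"type":"array","items":{"type":"object","properties":{"dx":{"type":"number"},"dy":{"type":"number"},"dz":{"type":"number"},"wx":{"type":"number"},"wy":{"type":"number"},"wz":{"type":"number"},"gripper":{"type":"number"}}}},"squeeze":{"type":"number"}},"required":["targets"]}

```bash
mkdir -p pics && cat > h.py <<'E'
from rig import *
import numpy as np, cv2, pickle
def cam(n):
    m=camera_model(n); f=192/np.tan(np.radians(m["vfov"])/2)
    return m,f,np.array(m["world_to_cam"])
def grab(n,tag):
    p,d=capture(n); np.savez(f"{tag}.npz",p=p,d=d); return p,d
def w_at_z(n,u,v,z):
    m,f,T=cam(n); R=T[:3,:3]; c=-R.T@T[:3,3]
    r=R.T@np.array([(u-m["cx"])/f,(v-m["cy"])/f,1]); return c+r*(z-c[2])/r[2]
def w_d(n,u,v,d):
    m,f,T=cam(n); R=T[:3,:3]; D=d[int(round(v)),int(round(u))]
    return R.T@(np.array([(u-m["cx"])/f*D,(v-m["cy"])/f*D,D])-T[:3,3])
def proj(n,P):
    m,f,T=cam(n); q=T[:3,:3]@np.array(P)+T[:3,3]; return f*q[0]/q[2]+m["cx"],f*q[1]/q[2]+m["cy"]
def crop(p,u0,v0,u1,v1,k,name):
    cv2.imwrite(f"pics/{name}.png",cv2.resize(p[v0:v1,u0:u1,::-1],None,fx=k,fy=k,interpolation=cv2.INTER_CUBIC))
E
python3 - <<'E'
from h import *
a,_=grab("top","t0"); b,_=grab("side","s0")
crop(a,0,0,512,384,1.5,"t0"); crop(b,0,0,512,384,1.5,"s0")
for n in("top","side"):
    m=camera_model(n);T=np.array(m["world_to_cam"]);print(n,m["vfov"],m["cx"],m["cy"],-T[:3,:3].T@T[:3,3],T[:3,:3].round(2).tolist(), [k for k in m])
s=read_state();print(s)
E
```

```text
top 51.48247097552288 257.3390072205436 193.5109641885431 [0.44206679 0.0096301  1.06176492] [[-0.02, -1.0, -0.02], [-0.99, 0.03, -0.1], [0.1, 0.02, -0.99]] ['vfov', 'cx', 'cy', 'world_to_cam']
side 43.11719353027458 250.56109999790235 191.02421084787844 [-0.0984239   0.97610371  0.92517035] [[-0.83, -0.56, 0.01], [-0.32, 0.46, -0.83], [0.46, -0.69, -0.56]] ['vfov', 'cx', 'cy', 'world_to_cam']
{'t': 0.1, 'joints': array([-1.21906005e+00,  3.59445812e-01,  1.51130528e+00, -1.94548780e-05,
        1.27250173e+00, -1.15107682e-01]), 'qd': array([-0.00081725,  0.00118031, -0.00176628, -0.00016685, -0.00016763,
       -0.00039315]), 'effort': array([-1.41321889e-04, -5.16365433e+01, -2.71407509e+01,  6.76501240e-02,
        2.76767981e-02, -4.50924631e-05]), 'ee_pos': array([ 0.26981125, -0.53522279,  0.22189321]), 'eef_rot': array([[ 8.92990643e-01,  4.50074843e-01, -5.89431146e-04],
       [ 4.50075196e-01, -8.92989311e-01,  1.55211643e-03],
       [ 1.72212848e-04, -1.65131379e-03, -9.99998622e-01]]), 'force': array([-0.1451927 ,  0.78925056,  0.48250076]), 'wrist_torque': array([-0.00323499, -0.00554545,  0.03627895]), 'grasp_force': 0.0, 'width': 0.08782650048943381}
```

View pics/t0.png

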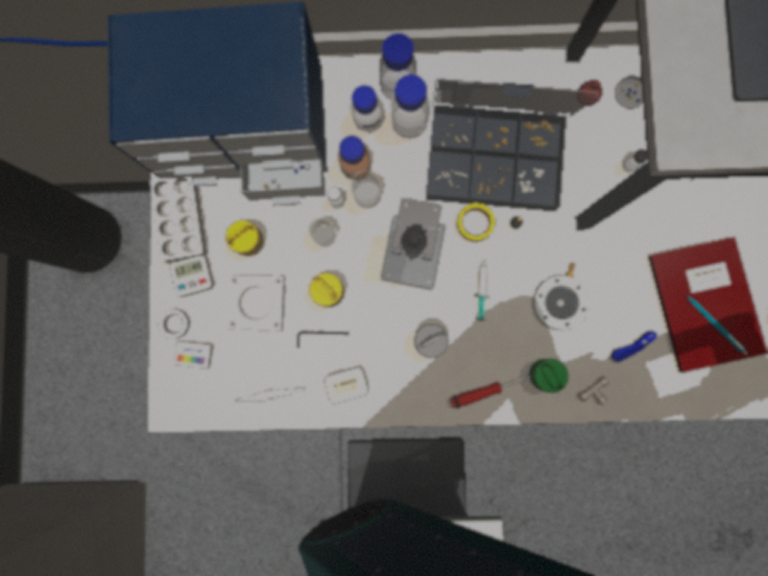

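View pics/s0.png

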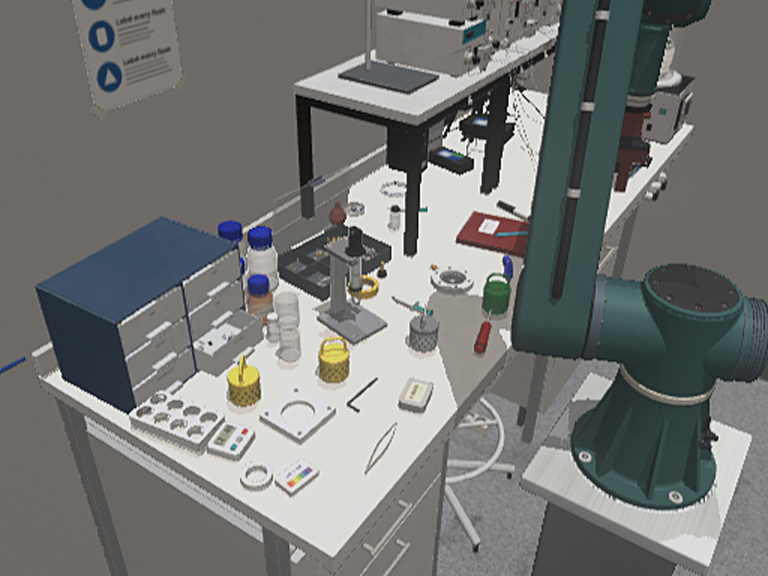

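Candidates in the top view (768-px picture): the canister is the grey one at (431,338). Look-alikes are yellow at (243,237) and (326,289), and green at (549,375). The stand with the scale is at (414,240), the storage block at (258,302) and the purge base at (561,302). I'll check these in one composite crop.

```bash
python3 - <<'E'
from h import *
t=np.load("t0.npz")["p"]; s=np.load("s0.npz")["p"]
def c(p,u0,v0,w,h,k): return cv2.resize(p[v0:v0+h,u0:u0+w,::-1],None,fx=k,fy=k,interpolation=cv2.INTER_CUBIC)
# each panel 400x300
A=c(t,250,128,67,50,6); B=c(t,254,200,67,50,6); C=c(s,200,145,80,60,5); D=c(s,262,200,40,30,10)
P=[x[:300,:400] for x in (A,B,C,D)]
cv2.imwrite("pics/c1.png",np.vstack([np.hstack(P[:2]),np.hstack(P[2:])]))
td=np.load("t0.npz")["d"]; sd=np.load("s0.npz")["d"]
print("scale",w_d("top",276,160,td),"can",w_d("top",287,225,td),"green",w_d("top",366,250,td))
print("table",w_d("top",250,235,td),w_d("side",215,245,sd))
E
```

```text
scale [ 0.59567222 -0.01535966  0.23290791] can [ 0.46207359 -0.04353882  0.05442395] green [ 0.39501544 -0.23815167  0.05427436]
table [ 0.43916662  0.05258447 -0.00312433] [0.55436278 0.1607037  0.0362131 ]
```

View pics/c1.png

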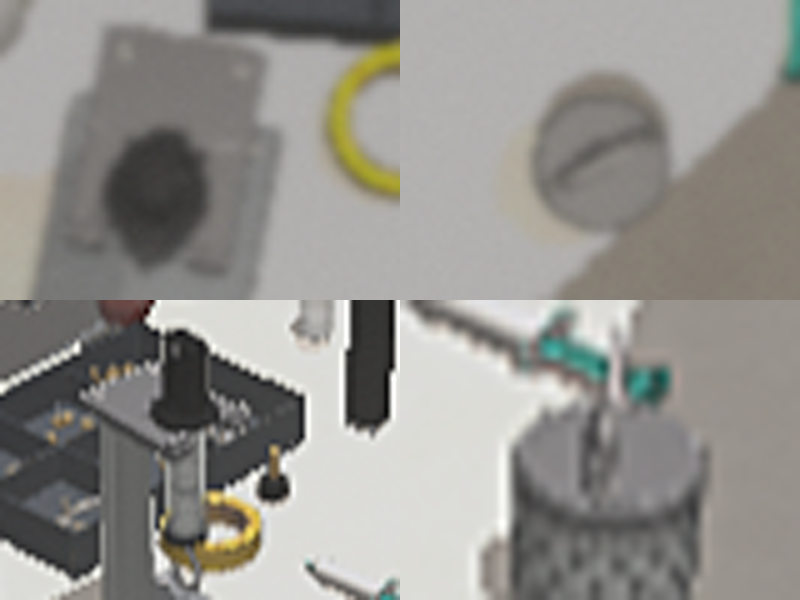

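The crops show the scale hanging with its black grip on top (panel A, about (155,190)), fork post on the far side, slot open towards the robot. The grey canister has its bar from about (555,185) to (650,135) in panel B. Now I'll measure these from the depth clouds.

```bash
cat >> h.py <<'E'
def cloud(n,d):
    m,f,T=cam(n); v,u=np.mgrid[0:384,0:512]; q=np.stack([(u-m["cx"])/f*d,(v-m["cy"])/f*d,d],-1)
    W=(q-T[:3,3])@T[:3,:3]; W[d==0]=np.nan; return W
def box(W,lo,hi): 
    with np.errstate(invalid='ignore'): return W[((W>lo)&(W<hi)).all(-1)]
E
python3 - <<'E'
from h import *
for n,f in(("top","t0"),("side","s0")):
    W=cloud(n,np.load(f+".npz")["d"]); print("==",n)
    F=box(W,[.5,-.12,.165],[.75,.08,.195]); 
    if len(F)>10:
        r=cv2.minAreaRect(F[:,:2].astype(np.float32)*1000); print("fork",len(F),np.median(F[:,2]),r, cv2.boxPoints(r).round().tolist())
    G=box(W,[.5,-.12,.205],[.75,.08,.26]); print("grip",len(G),G.mean(0),G.min(0),G.max(0)); 
    if len(G)>5: print(" rect",cv2.minAreaRect(G[:,:2].astype(np.float32)*1000))
    G=box(W,[.5,-.12,.228],[.75,.08,.26]); print("griptop",len(G),np.median(G,0), cv2.minAreaRect(G[:,:2].astype(np.float32)*1000))
    L=box(W,[.40,-.1,.047],[.53,.02,.062]); print("lid",len(L),np.median(L[:,2]),cv2.minEnclosingCircle(L[:,:2].astype(np.float32)*1000))
    B=box(W,[.40,-.1,.068],[.53,.02,.1]); print("bar",len(B),B.mean(0),B.max(0))
    if len(B)>5: print(" line",cv2.fitLine(B[:,:2].astype(np.float32),2,0,.01,.01).ravel(),B.min(0))
    for nm,x,y in(("stor",.50,.21),("purge",.50,-.22)):
        S=box(W,[x-.1,y-.1,.006],[x+.1,y+.1,.022]); print(nm,len(S),np.median(S[:,2]),cv2.minAreaRect(S[:,:2].astype(np.float32)*1000))
    T=box(W,[.40,.03,-.02],[.48,.12,.02]); print("table z",np.median(T[:,2]))
for uv in((172,201),(287,225),(374,201)): print(uv,w_at_z("top",*uv,.015))
E
```

```text
== top
fork 873 0.17933856638532855 ((623.6043701171875, -20.519718170166016), (61.79402542114258, 86.40345001220703), 77.37109375) [[575.0, -41.0], [659.0, -60.0], [673.0, 0.0], [588.0, 19.0]]
grip 114 [ 0.60274796 -0.01583697  0.22940194] [ 0.59073277 -0.02475376  0.20609306] [ 0.61823542 -0.00686278  0.23642499]
 rect ((604.5524291992188, -16.26470375061035), (16.919010162353516, 27.861143112182617), 76.44229888916016)
griptop 94 [ 0.60426879 -0.01568783  0.2320128 ] ((604.742431640625, -15.809431076049805), (16.9129581451416, 26.280872344970703), 85.45861053466797)
lid 365 0.05397340518725524 ((457.8409118652344, -44.35232162475586), 28.637836456298828)
bar 43 [ 0.45750646 -0.04370411  0.08533139] [ 0.46848441 -0.02223969  0.0917532 ]
 line [ 0.42864236 -0.9034743   0.45750648 -0.04370411] [ 0.44728509 -0.06486087  0.07504925]
stor 993 0.013680631434402178 ((501.73162841796875, 204.84974670410156), (255.16973876953125, 134.3485107421875), 65.63531494140625)
purge 939 0.013251961239044275 ((497.5284729003906, -222.33016967773438), (193.58126831054688, 192.3324432373047), 86.325035
[... 631 characters left out ...]
98 0.05491043012634989 ((456.3485412597656, -43.00323486328125), 30.187807083129883)
bar 24 [ 0.45366718 -0.03582237  0.08355799] [ 0.46709743 -0.01971604  0.09304891]
 line [ 0.41419607 -0.91018766  0.4536672  -0.03582237] [ 0.44616826 -0.06653782  0.07228563]
stor 934 0.014729468462595985 ((497.0040283203125, 211.71214294433594), (199.7949981689453, 196.20806884765625), 1.815467357635498)
purge 446 0.013733718206843291 ((497.8128967285156, -219.14329528808594), (197.002197265625, 191.50616455078125), 86.83140563964844)
table z 0.0009609638616984011
(172, 201) [0.53390178 0.25657566 0.015     ]
(287, 225) [ 0.46285659 -0.04561967  0.015     ]
(374, 201) [ 0.51980931 -0.27524445  0.015     ]
```

```bash
python3 - <<'E'
from h import *
import rig
print("t2g",getattr(rig,"tcp_to_grasp",None),[k for k in dir(rig) if not k.startswith("_")][:40])
for n,f in(("top","t0"),("side","s0")):
    d=np.load(f+".npz")["d"];W=cloud(n,d); print("==",n)
    for nm,x,y in(("stor",.534,.257),("purge",.52,-.275)):
        S=box(W,[x-.065,y-.065,.009],[x+.065,y+.065,.022]); r=cv2.minAreaRect(S[:,:2].astype(np.float32)*1000);print(nm,len(S),np.median(S[:,2]),r,cv2.minEnclosingCircle(S[:,:2].astype(np.float32)*1000))
        R=box(W,[x-.03,y-.03,-.01],[x+.03,y+.03,.009]); print("  recess",len(R),np.median(R,0),cv2.minEnclosingCircle(R[:,:2].astype(np.float32)*1000))
W=cloud("top",np.load("t0.npz")["d"])
print("leg",w_at_z("top",388,150,0),"shelf",W[80,460],W[100,440],"drawer",W[60,150],W[118,190],"bottle",W[62,273],W[103,235])
for z in(.2,.25,.3):
  H=box(W,[.3,-.5,z],[.85,.5,.6]); print("tall",z,[ (lo,H[(H[:,1]>lo)&(H[:,1]<lo+.1)][:,0].min().round(3)) for lo in np.arange(-.5,.5,.1) if ((H[:,1]>lo)&(H[:,1]<lo+.1)).any()])
E
```

```text
t2g 0.0187 ['Unreachable', 'camera_model', 'capture', 'close_job', 'read_state', 'tcp_to_grasp']
== top
stor 918 0.01375104469772269 ((533.2068481445312, 262.3359680175781), (96.77131652832031, 96.0452880859375), 87.05547332763672) ((534.7605590820312, 262.28607177734375), 66.79505157470703)
  recess 355 [0.53443503 0.2627854  0.00306682] ((528.0025634765625, 257.3436279296875), 36.99932098388672)
purge 689 0.01378786333820162 ((520.9793090820312, -275.879150390625), (96.91802215576172, 96.24468994140625), 24.650278091430664) ((529.1455078125, -278.619873046875), 58.066070556640625)
  recess 377 [ 0.52039007 -0.27842431  0.00347528] ((519.7340698242188, -277.8775939941406), 29.160694122314453)
== side
stor 768 0.014984391188994573 ((533.7925415039062, 262.1065673828125), (100.54741668701172, 100.39847564697266), 86.95056915283203) ((532.4791259765625, 262.7073669433594), 67.74246978759766)
  recess 235 [0.5390732  0.25693547 0.00487916] ((537.7213745117188, 257.3053894042969), 28.66727066040039)
purge 282 0.014903002542838585 ((517.7075805664062, -274.60455322265625), (92.02017211914
[... 443 characters left out ...]
01796637  0.14024951] [0.76592574 0.07807964 0.10290195]
tall 0.2 [(np.float64(-0.5), np.float64(0.648)), (np.float64(-0.4), np.float64(0.648)), (np.float64(-0.30000000000000004), np.float64(0.815)), (np.float64(-0.20000000000000007), np.float64(0.811)), (np.float64(-0.10000000000000009), np.float64(0.591)), (np.float64(0.09999999999999987), np.float64(0.767)), (np.float64(0.19999999999999984), np.float64(0.763)), (np.float64(0.2999999999999998), np.float64(0.759)), (np.float64(0.3999999999999998), np.float64(0.758))]
tall 0.25 [(np.float64(-0.5), np.float64(0.648)), (np.float64(-0.4), np.float64(0.648))]
tall 0.3 [(np.float64(-0.5), np.float64(0.648)), (np.float64(-0.4), np.float64(0.648))]
```

move_arm:
  targets:
    - {"dx": 33.3,"dy": -19.5,"dz": -6}
    - {"dx": 33.3,"dy": -19.5,"dz": -6}
    - {"dx": 33.3,"dy": -19.5,"dz": -6}
    - {"dx": 33.3,"dy": -19.5,"dz": -6}
    - {"dx": 33.3,"dy": -19.5,"dz": -6}
    - {"dx": 33.3,"dy": -19.5,"dz": -6}
    - {"dx": 33.3,"dy": -19.5,"dz": -6}
    - {"dx": 33.3,"dy": -19.5,"dz": -6}

```text
validation failed for argument at $.ta...
```

move_arm:
  targets:
    - {"dx": 33.3,"dy": -19.5,"dz": -4}
    - {"dx": 33.3,"dy": -19.5,"dz": -4}
    - {"dx": 33.3,"dy": -19.5,"dz": -4}
    - {"dx": 33.3,"dy": -19.5,"dz": -4}
    - {"dx": 33.3,"dy": -19.5,"dz": -4}
    - {"dx": 33.3,"dy": -19.5,"dz": -4}
    - {"dx": 33.3,"dy": -19.5,"dz": -4}
    - {"dx": 33.3,"dy": -19.5,"dz": -4}

```text
validation failed for argument at $.ta...
```

move_arm:
  targets:
    - {"wz": 6.6}
    - {"wz": 6.6}
    - {"wz": 6.6}
    - {"wz": 6.6}
    - {"wz": 6.6}
    - {"wz": 6.6}
    - {}
    - {}

```text
validation failed for argument at $.ta...
```

```bash
cat >> h.py <<'E'
def st():
    s=read_state(); R=s["eef_rot"]; y=np.degrees(np.arctan2(R[1,0],R[0,0]))
    print("t %.2f tcp"%s["t"],(s["ee_pos"]*1000).round(1),"yaw %.2f"%y,"tilt",(R[:2,2]*57.3).round(2),"F",s["force"].round(2),"w %.1f gf %.1f"%(s["width"]*1000,s["grasp_force"]),"q6 %.2f"%s["joints"][5]); return s
def go(x,y,z,yaw=None):
    """mm in tool axes from the measured pose to a TCP target (mm, world)"""
    s=read_state(); d=np.array([x,y,z])/1000-s["ee_pos"]; print("go: d(tool) mm",(s["eef_rot"].T@d*1000).round(1))
E
python3 -c "
from h import *
st();go(604.8,-16.1,196.5)"
```

```text
t 0.10 tcp [ 269.8 -535.2  221.9] yaw 26.75 tilt [-0.03  0.09] F [-0.15  0.79  0.48] w 87.8 gf 0.0 q6 -0.12
go: d(tool) mm [ 532.8 -312.8   26. ]
```

move_arm:
  targets:
    - {"dx": 33.3,"dy": -19.5,"dz": -6,"wx": 0,"wy": 0,"wz": 0,"gripper": 100}
    - {"dx": 33.3,"dy": -19.5,"dz": -6,"wx": 0,"wy": 0,"wz": 0,"gripper": 100}
    - {"dx": 33.3,"dy": -19.5,"dz": -6,"wx": 0,"wy": 0,"wz": 0,"gripper": 100}
    - {"dx": 33.3,"dy": -19.5,"dz": -6,"wx": 0,"wy": 0,"wz": 0,"gripper": 100}
    - {"dx": 33.3,"dy": -19.5,"dz": -6,"wx": 0,"wy": 0,"wz": 0,"gripper": 100}
    - {"dx": 33.3,"dy": -19.5,"dz": -6,"wx": 0,"wy": 0,"wz": 0,"gripper": 100}
    - {"dx": 33.3,"dy": -19.5,"dz": -6,"wx": 0,"wy": 0,"wz": 0,"gripper": 100}
    - {"dx": 33.3,"dy": -19.5,"dz": -6,"wx": 0,"wy": 0,"wz": 0,"gripper": 100}

```text
t: 0.77
ee_pos: [0.4381, -0.2747, 0.2707]
eef_rot: [[0.893, 0.45, -0.0], [0.45, -0.893, 0.0], [-0.0, -0.001, -1.0]]
force: [0.8, -0.4, 0.2]
width: 0.0881
grasp_force: 0.0
```

move_arm:
  targets:
    - {"dx": 33.3,"dy": -19.5,"dz": -4,"wx": 0,"wy": 0,"wz": 0,"gripper": 100}
    - {"dx": 33.3,"dy": -19.5,"dz": -4,"wx": 0,"wy": 0,"wz": 0,"gripper": 100}
    - {"dx": 33.3,"dy": -19.5,"dz": -4,"wx": 0,"wy": 0,"wz": 0,"gripper": 100}
    - {"dx": 33.3,"dy": -19.5,"dz": -4,"wx": 0,"wy": 0,"wz": 0,"gripper": 100}
    - {"dx": 33.3,"dy": -19.5,"dz": -4,"wx": 0,"wy": 0,"wz": 0,"gripper": 100}
    - {"dx": 33.3,"dy": -19.5,"dz": -4,"wx": 0,"wy": 0,"wz": 0,"gripper": 100}
    - {"dx": 33.3,"dy": -19.5,"dz": -4,"wx": 0,"wy": 0,"wz": 0,"gripper": 100}
    - {"dx": 33.3,"dy": -19.5,"dz": -4,"wx": 0,"wy": 0,"wz": 0,"gripper": 100}

```text
t: 1.43
ee_pos: [0.6058, -0.0154, 0.3025]
eef_rot: [[0.893, 0.45, -0.001], [0.45, -0.893, 0.0], [-0.001, -0.0, -1.0]]
force: [0.5, -1.3, -0.2]
width: 0.0878
grasp_force: 0.0
```

move_arm:
  targets:
    - {"dx": 0,"dy": 0,"dz": 0,"wx": 0,"wy": 0,"wz": 6.6,"gripper": 100}
    - {"dx": 0,"dy": 0,"dz": 0,"wx": 0,"wy": 0,"wz": 6.6,"gripper": 100}
    - {"dx": 0,"dy": 0,"dz": 0,"wx": 0,"wy": 0,"wz": 6.6,"gripper": 100}
    - {"dx": 0,"dy": 0,"dz": 0,"wx": 0,"wy": 0,"wz": 6.6,"gripper": 100}
    - {"dx": 0,"dy": 0,"dz": 0,"wx": 0,"wy": 0,"wz": 6.6,"gripper": 100}
    - {"dx": 0,"dy": 0,"dz": 0,"wx": 0,"wy": 0,"wz": 6.6,"gripper": 100}
    - {"dx": 0,"dy": 0,"dz": 0,"wx": 0,"wy": 0,"wz": 0,"gripper": 100}
    - {"dx": 0,"dy": 0,"dz": 0,"wx": 0,"wy": 0,"wz": 0,"gripper": 100}

```text
t: 2.1
ee_pos: [0.6051, -0.0173, 0.3023]
eef_rot: [[0.976, -0.219, -0.001], [-0.219, -0.976, 0.0], [-0.001, -0.0, -1.0]]
force: [1.2, -1.1, 0.4]
width: 0.0878
grasp_force: 0.0
```

```bash
python3 -c "
from h import *
st();go(604.8,-16.1,196.5)"
```

```text
t 2.10 tcp [605.1 -17.3 302.3] yaw -12.66 tilt [-0.05  0.01] F [ 1.17 -1.07  0.44] w 87.8 gf 0.0 q6 1.65
go: d(tool) mm [ -0.5  -1.1 105.8]
```

Lower onto the grip, then close gently.

move_arm:
  targets:
    - {"dx": -0.4,"dy": -1,"dz": 20,"wx": 0,"wy": 0,"wz": 0,"gripper": 100}
    - {"dx": 0,"dy": 0,"dz": 22,"wx": 0,"wy": 0,"wz": 0,"gripper": 70}
    - {"dx": 0,"dy": 0,"dz": 22,"wx": 0,"wy": 0,"wz": 0,"gripper": 50}
    - {"dx": 0,"dy": 0,"dz": 22,"wx": 0,"wy": 0,"wz": 0,"gripper": 50}
    - {"dx": 0,"dy": 0,"dz": 14,"wx": 0,"wy": 0,"wz": 0,"gripper": 45}
    - {"dx": 0,"dy": 0,"dz": 6,"wx": 0,"wy": 0,"wz": 0,"gripper": 40}
    - {"dx": 0,"dy": 0,"dz": 0,"wx": 0,"wy": 0,"wz": 0,"gripper": 30}
    - {"dx": 0,"dy": 0,"dz": 0,"wx": 0,"wy": 0,"wz": 0,"gripper": 25}
  squeeze: 30

```text
t: 2.77
ee_pos: [0.6055, -0.0164, 0.197]
eef_rot: [[0.975, -0.221, 0.0], [-0.221, -0.975, 0.0], [0.0, -0.0, -1.0]]
force: [-0.3, -0.6, 1.0]
width: 0.0446
grasp_force: 0.0
```

move_arm:
  targets:
    - {"dx": 0,"dy": 0,"dz": 0,"wx": 0,"wy": 0,"wz": 0,"gripper": 20}
    - {"dx": 0,"dy": 0,"dz": 0,"wx": 0,"wy": 0,"wz": 0,"gripper": 16}
    - {"dx": 0,"dy": 0,"dz": 0,"wx": 0,"wy": 0,"wz": 0,"gripper": 5}
    - {"dx": 0,"dy": 0,"dz": 0,"wx": 0,"wy": 0,"wz": 0,"gripper": 0}
    - {"dx": 0,"dy": 0,"dz": 0,"wx": 0,"wy": 0,"wz": 0,"gripper": 0}

```text
t: 3.18
ee_pos: [0.6056, -0.0164, 0.1974]
eef_rot: [[0.975, -0.222, 0.001], [-0.222, -0.975, -0.0], [0.001, -0.0, -1.0]]
force: [-0.0, 0.1, 2.8]
width: 0.0164
grasp_force: 30.0
```

```bash
python3 -c "
from h import *
st()"
```

```text
t 3.18 tcp [605.6 -16.4 197.4] yaw -12.84 tilt [ 0.06 -0.01] F [-0.03  0.12  2.82] w 16.4 gf 30.0 q6 1.65
```

move_arm:
  targets:
    - {"dx": 0,"dy": 0,"dz": -4,"wx": 0,"wy": 0,"wz": 0,"gripper": 0}
    - {"dx": 0,"dy": 0,"dz": -10,"wx": 0,"wy": 0,"wz": 0,"gripper": 0}
    - {"dx": -6,"dy": 0,"dz": 0,"wx": 0,"wy": 0,"wz": 0,"gripper": 0}
    - {"dx": -16,"dy": 0,"dz": 0,"wx": 0,"wy": 0,"wz": 0,"gripper": 0}
    - {"dx": -20,"dy": 0,"dz": 0,"wx": 0,"wy": 0,"wz": 0,"gripper": 0}
    - {"dx": -20,"dy": 0,"dz": 0,"wx": 0,"wy": 0,"wz": 0,"gripper": 0}
    - {"dx": -8,"dy": 0,"dz": -20,"wx": 0,"wy": 0,"wz": 0,"gripper": 0}
    - {"dx": 0,"dy": 0,"dz": -25,"wx": 0,"wy": 0,"wz": 0,"gripper": 0}

```text
t: 3.85
ee_pos: [0.5322, 0.0002, 0.2542]
eef_rot: [[0.975, -0.222, -0.007], [-0.222, -0.975, 0.001], [-0.007, 0.0, -1.0]]
force: [0.7, 0.2, -1.2]
width: 0.0157
grasp_force: 30.0
```

move_arm:
  targets:
    - {"dx": 0,"dy": 0,"dz": 0,"wx": 0,"wy": 0,"wz": -6.4,"gripper": 0}
    - {"dx": 0,"dy": 0,"dz": 0,"wx": 0,"wy": 0,"wz": -6.4,"gripper": 0}
    - {"dx": 0,"dy": 0,"dz": 0,"wx": 0,"wy": 0,"wz": -6.4,"gripper": 0}
    - {"dx": 0,"dy": 0,"dz": 0,"wx": 0,"wy": 0,"wz": -6.4,"gripper": 0}
    - {"dx": 0,"dy": 0,"dz": 0,"wx": 0,"wy": 0,"wz": -6.4,"gripper": 0}
    - {"dx": 0,"dy": 0,"dz": 0,"wx": 0,"wy": 0,"wz": -6.4,"gripper": 0}
    - {"dx": 0,"dy": 0,"dz": 0,"wx": 0,"wy": 0,"wz": 0,"gripper": 0}

```text
t: 4.43
ee_pos: [0.5365, -0.0006, 0.2559]
eef_rot: [[0.9, 0.435, 0.0], [0.435, -0.9, 0.0], [0.0, -0.0, -1.0]]
force: [-0.2, 0.8, -2.0]
width: 0.0161
grasp_force: 30.0
```

```bash
python3 -c "
from h import *
st();go(421.4,-61.2,255)
a,d=grab('top','t1'); b,e=grab('side','s1')
"
```

```text
t 4.43 tcp [536.5  -0.6 255.9] yaw 25.78 tilt [0.   0.01] F [-0.17  0.8  -2.03] w 16.1 gf 30.0 q6 0.99
go: d(tool) mm [-130.     4.5    0.9]
```

move_arm:
  targets:
    - {"dx": -10,"dy": 0.5,"dz": 0,"wx": 0,"wy": 0,"wz": 0,"gripper": 0}
    - {"dx": -25,"dy": 1,"dz": 0,"wx": 0,"wy": 0,"wz": 0,"gripper": 0}
    - {"dx": -30,"dy": 1,"dz": 0,"wx": 0,"wy": 0,"wz": 0,"gripper": 0}
    - {"dx": -30,"dy": 1,"dz": 0,"wx": 0,"wy": 0,"wz": 0,"gripper": 0}
    - {"dx": -25,"dy": 1,"dz": 0,"wx": 0,"wy": 0,"wz": 0,"gripper": 0}
    - {"dx": -10,"dy": 0,"dz": 0,"wx": 0,"wy": 0,"wz": 0,"gripper": 0}
    - {"dx": 0,"dy": 0,"dz": 20,"wx": 0,"wy": 0,"wz": 0,"gripper": 0}
    - {"dx": 0,"dy": 0,"dz": 20,"wx": 0,"wy": 0,"wz": 0,"gripper": 0}

```text
t: 5.2
ee_pos: [0.4222, -0.0616, 0.2166]
eef_rot: [[0.904, 0.428, 0.004], [0.428, -0.904, -0.001], [0.003, 0.003, -1.0]]
force: [0.2, 0.1, -2.1]
width: 0.0159
grasp_force: 30.0
```

move_arm:
  targets:
    - {"dx": 0,"dy": 0,"dz": 8.5,"wx": 0,"wy": 0,"wz": 0,"gripper": 0}
    - {"dx": 0,"dy": 0,"dz": 0,"wx": 0,"wy": 0,"wz": 0,"gripper": 0}
    - {"dx": 0,"dy": 0,"dz": 0,"wx": 0,"wy": 0,"wz": 0,"gripper": 0}

```text
t: 5.45
ee_pos: [0.4216, -0.0608, 0.2072]
eef_rot: [[0.902, 0.431, -0.001], [0.431, -0.902, 0.0], [-0.001, -0.001, -1.0]]
force: [1.2, 0.9, -0.3]
width: 0.0161
grasp_force: 30.0
```

```bash
python3 - <<'E'
from h import *
s=st()
b,e=grab('side','s2'); a,d=grab('top','t2')
P=s["ee_pos"]; R=s["eef_rot"]; ax=P.copy()
seat=P+R@[0,0,.0174+.121]; tip=seat+R@[.011,0,-.011]
print("seat",seat,"proj",proj("side",seat),"tip",proj("side",tip),"bar pred",proj("side",[.4575,-.044,.087]))
for k in(-1,1): print("barend",proj("side",np.array([.4575,-.044,.087])+k*.012*np.array([.43,-.90,0])))
u,v=proj("side",seat); u0,v0=int(u)-42,int(v)-45; print("crop origin",u0,v0)
crop(b,u0,v0,u0+80,v0+60,10,"s2")
E
```

```text
t 5.45 tcp [421.6 -60.8 207.2] yaw 25.51 tilt [-0.05  0.03] F [ 1.23  0.89 -0.33] w 16.1 gf 30.0 q6 0.82
seat [ 0.42148632 -0.06070381  0.06877579] proj (np.float64(296.2335442752147), np.float64(213.1832867781643)) tip (np.float64(292.74281141144127), np.float64(209.81194698968443)) bar pred (np.float64(283.15945986456273), np.float64(206.78587149226186))
barend (np.float64(282.7874490311694), np.float64(209.16276768200223))
barend (np.float64(283.526392507614), np.float64(204.44142148470587))
crop origin 254 168
```

View pics/s2.png

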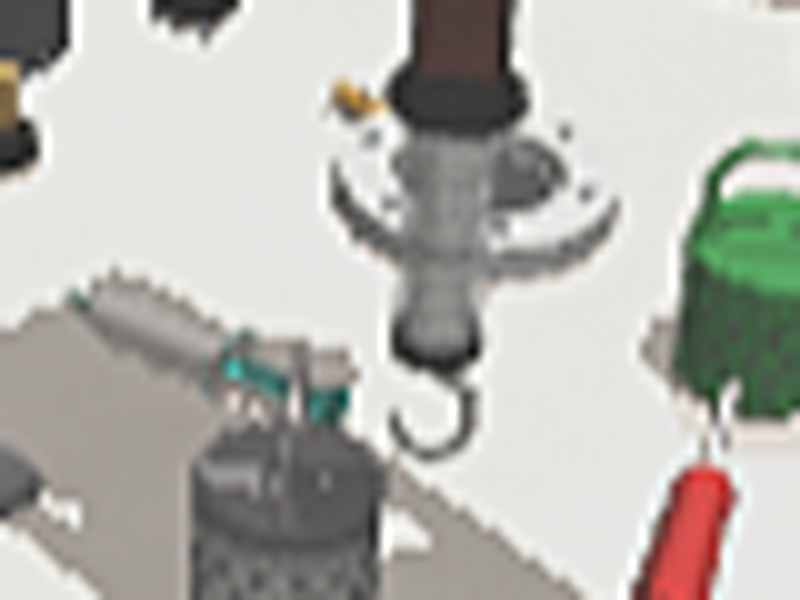

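The crop shows the hook's bottom at about (430,440) and its tip at (395,410), as predicted. The handle is at x≈295, with the hook on its robot side, at the right height and lined up. I'll move in 40 mm and raise to first contact.

move_arm:
  targets:
    - {"dx": 8,"dy": 0.5,"dz": 0,"wx": 0,"wy": 0,"wz": 0,"gripper": 0}
    - {"dx": 10,"dy": 0,"dz": 0,"wx": 0,"wy": 0,"wz": 0,"gripper": 0}
    - {"dx": 10,"dy": 0,"dz": 0,"wx": 0,"wy": 0,"wz": 0,"gripper": 0}
    - {"dx": 8,"dy": 0,"dz": 0,"wx": 0,"wy": 0,"wz": 0,"gripper": 0}
    - {"dx": 4,"dy": 0,"dz": 0,"wx": 0,"wy": 0,"wz": 0,"gripper": 0}
    - {"dx": 0,"dy": 0,"dz": 0,"wx": 0,"wy": 0,"wz": 0,"gripper": 0}

```text
t: 6.05
ee_pos: [0.4593, -0.0436, 0.2072]
eef_rot: [[0.902, 0.432, 0.001], [0.432, -0.902, 0.0], [0.001, 0.0, -1.0]]
force: [0.2, -0.8, -1.4]
width: 0.016
grasp_force: 30.0
```

```bash
python3 - <<'E'
from h import *
s=st(); go(457.5,-44,207.4)
E
```

```text
t 6.05 tcp [459.3 -43.6 207.2] yaw 25.61 tilt [0.03 0.01] F [ 0.23 -0.78 -1.4 ] w 16.0 gf 30.0 q6 0.88
go: d(tool) mm [-1.8 -0.4 -0.2]
```

move_arm:
  targets:
    - {"dx": 0,"dy": 0,"dz": -4,"wx": 0,"wy": 0,"wz": 0,"gripper": 0}
    - {"dx": 0,"dy": 0,"dz": -4,"wx": 0,"wy": 0,"wz": 0,"gripper": 0}
    - {"dx": 0,"dy": 0,"dz": -4,"wx": 0,"wy": 0,"wz": 0,"gripper": 0}
    - {"dx": 0,"dy": 0,"dz": -3,"wx": 0,"wy": 0,"wz": 0,"gripper": 0}
    - {"dx": 0,"dy": 0,"dz": -3,"wx": 0,"wy": 0,"wz": 0,"gripper": 0}
    - {"dx": 0,"dy": 0,"dz": -3,"wx": 0,"wy": 0,"wz": 0,"gripper": 0}
    - {"dx": 0,"dy": 0,"dz": -3,"wx": 0,"wy": 0,"wz": 0,"gripper": 0}
    - {"dx": 0,"dy": 0,"dz": -3,"wx": 0,"wy": 0,"wz": 0,"gripper": 0}

```text
t: 6.72
ee_pos: [0.4579, -0.0442, 0.2344]
eef_rot: [[0.902, 0.431, 0.0], [0.431, -0.902, -0.0], [0.0, 0.0, -1.0]]
force: [0.7, -0.7, -2.5]
width: 0.0157
grasp_force: 30.0
```

```bash
cat >> h.py <<'E'
def look(tag,show=False):
    s=st(); b,e=grab('side',tag); P=s["ee_pos"]; R=s["eef_rot"]; W=cloud("side",e)
    hook=P+R@[0,0,.0174+.121]
    L=box(W,[P[0]-.027,P[1]-.027,.03],[P[0]+.027,P[1]+.027,.12])
    h,ed=np.histogram(L[:,2],bins=np.arange(.03,.121,.002)); print("z hist",[(round(ed[i]*1000),int(h[i])) for i in range(len(h)) if h[i]>2])
    print("unloaded seat z %.1f"%(hook[2]*1000))
    if show:
        u,v=proj("side",hook); u0,v0=int(u)-40,int(v)-35; crop(b,u0,v0,u0+80,v0+60,10,tag); print("crop origin",u0,v0)
    return s,b,e
E
python3 - <<'E'
from h import *
look("s3",True)
E
```

```text
t 6.72 tcp [457.9 -44.2 234.4] yaw 25.54 tilt [ 0. -0.] F [ 0.73 -0.71 -2.52] w 15.7 gf 30.0 q6 0.88
z hist [(30, 3), (32, 10), (34, 6), (36, 7), (38, 12), (40, 7), (42, 8), (44, 4), (46, 6), (48, 10), (50, 8), (52, 37), (54, 60), (56, 46), (58, 16), (80, 3), (82, 3), (84, 4), (86, 3), (88, 8), (90, 6), (118, 3)]
unloaded seat z 96.0
crop origin 243 169
```

View pics/s3.png

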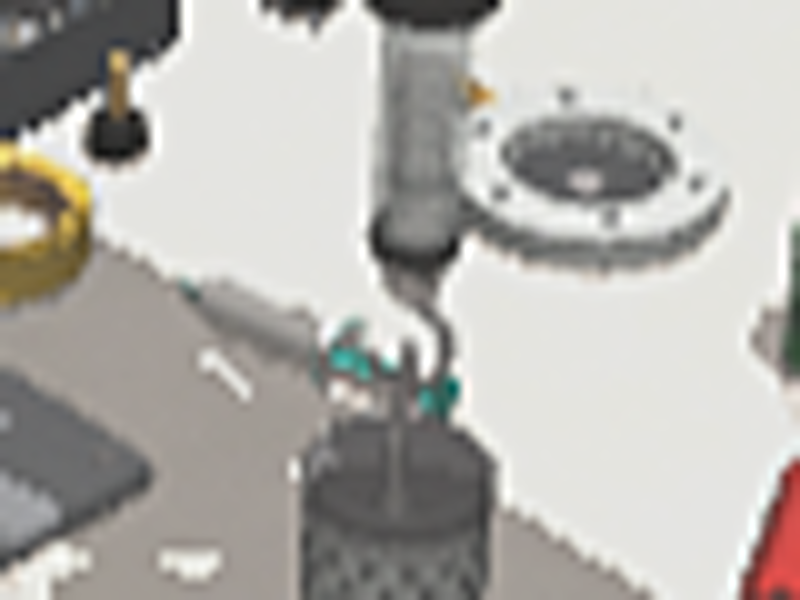

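The canister is hooked: the slider has begun to draw out below the collar at about (415,290), and the lid is still at z≈55 mm. I'll raise slowly and watch the lid height.

move_arm:
  targets:
    - {"dx": 0,"dy": 0,"dz": -1.5,"wx": 0,"wy": 0,"wz": 0,"gripper": 0}
    - {"dx": 0,"dy": 0,"dz": -1.5,"wx": 0,"wy": 0,"wz": 0,"gripper": 0}
    - {"dx": 0,"dy": 0,"dz": -1.5,"wx": 0,"wy": 0,"wz": 0,"gripper": 0}
    - {"dx": 0,"dy": 0,"dz": -1.5,"wx": 0,"wy": 0,"wz": 0,"gripper": 0}
    - {"dx": 0,"dy": 0,"dz": -1.5,"wx": 0,"wy": 0,"wz": 0,"gripper": 0}
    - {"dx": 0,"dy": 0,"dz": -1.5,"wx": 0,"wy": 0,"wz": 0,"gripper": 0}
    - {"dx": 0,"dy": 0,"dz": -1.5,"wx": 0,"wy": 0,"wz": 0,"gripper": 0}
    - {"dx": 0,"dy": 0,"dz": -1.5,"wx": 0,"wy": 0,"wz": 0,"gripper": 0}

```text
t: 7.43
ee_pos: [0.4579, -0.0441, 0.2462]
eef_rot: [[0.902, 0.431, -0.0], [0.431, -0.902, 0.0], [-0.0, -0.0, -1.0]]
force: [-0.7, 0.4, -3.0]
width: 0.0155
grasp_force: 30.0
```

```bash
cat >> h.py <<'E'
def lid(tag):
    s=st(); b,e=grab('side',tag); W=cloud("side",e); P=s["ee_pos"]
    m,f,T=cam("side")
    L=box(W,[P[0]-.022,P[1]-.022,.048],[P[0]+.022,P[1]+.022,.078]); h=L[:,2]
    c=max(np.arange(.05,.075,.0005),key=lambda c:(abs(h-c)<.003).sum()); print("lid z %.1f n %d  seat0 %.1f"%(np.median(h[abs(h-c)<.003])*1000,len(h),(P[2]-.1384)*1000)); return s,b,e
E
python3 - <<'E'
from h import *
lid("s4")
d=np.load("s3.npz")["d"];W=cloud("side",d);L=box(W,[.436,-.066,.048],[.48,-.022,.078]);print("base",np.median(L[:,2]))
E
```

```text
t 7.43 tcp [457.9 -44.1 246.2] yaw 25.54 tilt [-0.01  0.01] F [-0.66  0.42 -3.02] w 15.5 gf 30.0 q6 0.88
lid z 55.5 n 128  seat0 107.8
base 0.05545785338591286
```

move_arm:
  targets:
    - {"dx": 0,"dy": 0,"dz": -1.2,"wx": 0,"wy": 0,"wz": 0,"gripper": 0}
    - {"dx": 0,"dy": 0,"dz": -1.2,"wx": 0,"wy": 0,"wz": 0,"gripper": 0}
    - {"dx": 0,"dy": 0,"dz": -1.2,"wx": 0,"wy": 0,"wz": 0,"gripper": 0}
    - {"dx": 0,"dy": 0,"dz": -1.2,"wx": 0,"wy": 0,"wz": 0,"gripper": 0}
    - {"dx": 0,"dy": 0,"dz": -1.2,"wx": 0,"wy": 0,"wz": 0,"gripper": 0}
    - {"dx": 0,"dy": 0,"dz": 0,"wx": 0,"wy": 0,"wz": 0,"gripper": 0}

```text
t: 7.98
ee_pos: [0.458, -0.0441, 0.2524]
eef_rot: [[0.902, 0.431, 0.0], [0.431, -0.902, 0.0], [0.0, 0.0, -1.0]]
force: [-0.2, 0.7, -4.3]
width: 0.0159
grasp_force: 30.0
```

```bash
python3 -c "
from h import *
lid('s5')"
```

```text
t 7.98 tcp [458.  -44.1 252.4] yaw 25.55 tilt [0.01 0.  ] F [-0.15  0.73 -4.26] w 15.9 gf 30.0 q6 0.88
lid z 55.3 n 126  seat0 114.0
```

move_arm:
  targets:
    - {"dx": 0,"dy": 0,"dz": -1.2,"wx": 0,"wy": 0,"wz": 0,"gripper": 0}
    - {"dx": 0,"dy": 0,"dz": -1.2,"wx": 0,"wy": 0,"wz": 0,"gripper": 0}
    - {"dx": 0,"dy": 0,"dz": -1.2,"wx": 0,"wy": 0,"wz": 0,"gripper": 0}
    - {"dx": 0,"dy": 0,"dz": 0,"wx": 0,"wy": 0,"wz": 0,"gripper": 0}

```text
t: 8.37
ee_pos: [0.458, -0.0441, 0.256]
eef_rot: [[0.902, 0.431, 0.0], [0.431, -0.902, 0.0], [0.0, -0.0, -1.0]]
force: [-0.4, -0.3, -3.9]
width: 0.0157
grasp_force: 30.0
```

```bash
python3 -c "
from h import *
lid('s6')"
```

```text
t 8.37 tcp [458.  -44.1 256. ] yaw 25.54 tilt [0.01 0.  ] F [-0.44 -0.3  -3.85] w 15.7 gf 30.0 q6 0.88
lid z 55.4 n 133  seat0 117.6
```

move_arm:
  targets:
    - {"dx": 0,"dy": 0,"dz": -1.2,"wx": 0,"wy": 0,"wz": 0,"gripper": 0}
    - {"dx": 0,"dy": 0,"dz": -1.2,"wx": 0,"wy": 0,"wz": 0,"gripper": 0}
    - {"dx": 0,"dy": 0,"dz": -1.2,"wx": 0,"wy": 0,"wz": 0,"gripper": 0}
    - {"dx": 0,"dy": 0,"dz": -1.2,"wx": 0,"wy": 0,"wz": 0,"gripper": 0}
    - {"dx": 0,"dy": 0,"dz": -1.2,"wx": 0,"wy": 0,"wz": 0,"gripper": 0}
    - {"dx": 0,"dy": 0,"dz": 0,"wx": 0,"wy": 0,"wz": 0,"gripper": 0}

```text
t: 8.92
ee_pos: [0.458, -0.0441, 0.262]
eef_rot: [[0.902, 0.431, 0.0], [0.431, -0.902, 0.0], [0.0, 0.0, -1.0]]
force: [-0.3, -0.6, -3.9]
width: 0.0157
grasp_force: 30.0
```

```bash
python3 -c "
from h import *
lid('s7')"
```

```text
t 8.92 tcp [458.  -44.1 262. ] yaw 25.55 tilt [0.01 0.  ] F [-0.3  -0.61 -3.92] w 15.7 gf 30.0 q6 0.88
lid z 55.4 n 119  seat0 123.6
```

move_arm:
  targets:
    - {"dx": 0,"dy": 0,"dz": -1.2,"wx": 0,"wy": 0,"wz": 0,"gripper": 0}
    - {"dx": 0,"dy": 0,"dz": -1.2,"wx": 0,"wy": 0,"wz": 0,"gripper": 0}
    - {"dx": 0,"dy": 0,"dz": -1.2,"wx": 0,"wy": 0,"wz": 0,"gripper": 0}
    - {"dx": 0,"dy": 0,"dz": 0,"wx": 0,"wy": 0,"wz": 0,"gripper": 0}
    - {"dx": 0,"dy": 0,"dz": 0,"wx": 0,"wy": 0,"wz": 0,"gripper": 0}

```text
t: 9.38
ee_pos: [0.458, -0.0441, 0.2654]
eef_rot: [[0.902, 0.431, 0.0], [0.431, -0.902, 0.0], [0.0, -0.0, -1.0]]
force: [0.5, 0.0, -4.1]
width: 0.0162
grasp_force: 30.0
```

```bash
python3 -c "
from h import *
lid('s8')"
```

```text
t 9.38 tcp [458.  -44.1 265.4] yaw 25.55 tilt [0.   0.01] F [ 0.53  0.03 -4.13] w 16.2 gf 30.0 q6 0.88
lid z 55.5 n 125  seat0 127.0
```

move_arm:
  targets:
    - {"dx": 0,"dy": 0,"dz": -1,"wx": 0,"wy": 0,"wz": 0,"gripper": 0}
    - {"dx": 0,"dy": 0,"dz": -1,"wx": 0,"wy": 0,"wz": 0,"gripper": 0}
    - {"dx": 0,"dy": 0,"dz": -1,"wx": 0,"wy": 0,"wz": 0,"gripper": 0}
    - {"dx": 0,"dy": 0,"dz": -1,"wx": 0,"wy": 0,"wz": 0,"gripper": 0}
    - {"dx": 0,"dy": 0,"dz": -1,"wx": 0,"wy": 0,"wz": 0,"gripper": 0}
    - {"dx": 0,"dy": 0,"dz": 0,"wx": 0,"wy": 0,"wz": 0,"gripper": 0}

```text
t: 9.93
ee_pos: [0.4581, -0.0441, 0.2706]
eef_rot: [[0.902, 0.431, 0.0], [0.431, -0.902, 0.0], [0.0, 0.0, -1.0]]
force: [-0.3, 0.5, -4.6]
width: 0.0158
grasp_force: 30.0
```

```bash
python3 -c "
from h import *
lid('s9')"
```

```text
t 9.93 tcp [458.1 -44.1 270.6] yaw 25.55 tilt [0.02 0.  ] F [-0.28  0.51 -4.64] w 15.8 gf 30.0 q6 0.88
lid z 60.0 n 128  seat0 132.2
```

move_arm:
  targets:
    - {"dx": 0,"dy": 0,"dz": -1,"wx": 0,"wy": 0,"wz": 0,"gripper": 0}
    - {"dx": 0,"dy": 0,"dz": -1,"wx": 0,"wy": 0,"wz": 0,"gripper": 0}
    - {"dx": 0,"dy": 0,"dz": -1,"wx": 0,"wy": 0,"wz": 0,"gripper": 0}
    - {"dx": 0,"dy": 0,"dz": 0,"wx": 0,"wy": 0,"wz": 0,"gripper": 0}
    - {"dx": 0,"dy": 0,"dz": 0,"wx": 0,"wy": 0,"wz": 0,"gripper": 0}

```text
t: 10.4
ee_pos: [0.458, -0.0441, 0.2735]
eef_rot: [[0.902, 0.431, 0.0], [0.431, -0.902, 0.0], [0.0, 0.0, -1.0]]
force: [0.0, 0.0, -4.3]
width: 0.0157
grasp_force: 30.0
```

```bash
python3 -c "
from h import *
lid('s10')"
```

```text
t 10.40 tcp [458.  -44.1 273.5] yaw 25.54 tilt [0.01 0.  ] F [ 0.    0.05 -4.25] w 15.7 gf 30.0 q6 0.88
lid z 62.6 n 128  seat0 135.1
```

The lid has risen about 7 mm, so the canister hangs clear. I'll hold it still for over two seconds and read the ring.

move_arm:
  targets:
    - {"dx": 0,"dy": 0,"dz": 0,"wx": 0,"wy": 0,"wz": 0,"gripper": 0}
    - {"dx": 0,"dy": 0,"dz": 0,"wx": 0,"wy": 0,"wz": 0,"gripper": 0}
    - {"dx": 0,"dy": 0,"dz": 0,"wx": 0,"wy": 0,"wz": 0,"gripper": 0}
    - {"dx": 0,"dy": 0,"dz": 0,"wx": 0,"wy": 0,"wz": 0,"gripper": 0}
    - {"dx": 0,"dy": 0,"dz": 0,"wx": 0,"wy": 0,"wz": 0,"gripper": 0}
    - {"dx": 0,"dy": 0,"dz": 0,"wx": 0,"wy": 0,"wz": 0,"gripper": 0}
    - {"dx": 0,"dy": 0,"dz": 0,"wx": 0,"wy": 0,"wz": 0,"gripper": 0}
    - {"dx": 0,"dy": 0,"dz": 0,"wx": 0,"wy": 0,"wz": 0,"gripper": 0}

```text
t: 11.12
ee_pos: [0.4579, -0.0441, 0.2734]
eef_rot: [[0.902, 0.431, -0.0], [0.431, -0.902, 0.0], [0.0, -0.0, -1.0]]
force: [0.1, 0.4, -5.5]
width: 0.0161
grasp_force: 30.0
```

move_arm:
  targets:
    - {"dx": 0,"dy": 0,"dz": 0,"wx": 0,"wy": 0,"wz": 0,"gripper": 0}
    - {"dx": 0,"dy": 0,"dz": 0,"wx": 0,"wy": 0,"wz": 0,"gripper": 0}
    - {"dx": 0,"dy": 0,"dz": 0,"wx": 0,"wy": 0,"wz": 0,"gripper": 0}
    - {"dx": 0,"dy": 0,"dz": 0,"wx": 0,"wy": 0,"wz": 0,"gripper": 0}
    - {"dx": 0,"dy": 0,"dz": 0,"wx": 0,"wy": 0,"wz": 0,"gripper": 0}
    - {"dx": 0,"dy": 0,"dz": 0,"wx": 0,"wy": 0,"wz": 0,"gripper": 0}
    - {"dx": 0,"dy": 0,"dz": 0,"wx": 0,"wy": 0,"wz": 0,"gripper": 0}
    - {"dx": 0,"dy": 0,"dz": 0,"wx": 0,"wy": 0,"wz": 0,"gripper": 0}

```text
t: 11.78
ee_pos: [0.4579, -0.0441, 0.2734]
eef_rot: [[0.902, 0.431, -0.0], [0.431, -0.902, 0.0], [0.0, -0.0, -1.0]]
force: [-0.5, 0.4, -4.6]
width: 0.0157
grasp_force: 30.0
```

move_arm:
  targets:
    - {"dx": 0,"dy": 0,"dz": 0,"wx": 0,"wy": 0,"wz": 0,"gripper": 0}
    - {"dx": 0,"dy": 0,"dz": 0,"wx": 0,"wy": 0,"wz": 0,"gripper": 0}
    - {"dx": 0,"dy": 0,"dz": 0,"wx": 0,"wy": 0,"wz": 0,"gripper": 0}
    - {"dx": 0,"dy": 0,"dz": 0,"wx": 0,"wy": 0,"wz": 0,"gripper": 0}
    - {"dx": 0,"dy": 0,"dz": 0,"wx": 0,"wy": 0,"wz": 0,"gripper": 0}
    - {"dx": 0,"dy": 0,"dz": 0,"wx": 0,"wy": 0,"wz": 0,"gripper": 0}
    - {"dx": 0,"dy": 0,"dz": 0,"wx": 0,"wy": 0,"wz": 0,"gripper": 0}
    - {"dx": 0,"dy": 0,"dz": 0,"wx": 0,"wy": 0,"wz": 0,"gripper": 0}

```text
t: 12.45
ee_pos: [0.4579, -0.044, 0.2733]
eef_rot: [[0.902, 0.431, -0.0], [0.431, -0.902, 0.0], [-0.0, -0.0, -1.0]]
force: [-0.0, -0.0, -5.4]
width: 0.0161
grasp_force: 30.0
```

```bash
python3 - <<'E'
from h import *
s,b,e=lid('s11'); P=s["ee_pos"]
acc=np.mean([capture("side")[0] for _ in range(4)],0).astype(np.uint8)
for nm,z in(("origin",-.0174),("collar",-.0174-.085),("seat0",-.1384),("seat@40",-.1784)): print(nm,proj("side",P+[0,0,z]))
u,v=proj("side",P+[0,0,-.135]); u0,v0=int(u)-27,int(v)-20; print(u0,v0); crop(acc,u0,v0,u0+54,v0+40,14,"ring")
E
```

```text
t 12.45 tcp [457.9 -44.  273.3] yaw 25.55 tilt [-0.01  0.01] F [-0.   -0.   -5.36] w 16.1 gf 30.0 q6 0.88
lid z 62.7 n 124  seat0 134.9
origin (np.float64(286.24549167680124), np.float64(156.9027723668774))
collar (np.float64(284.58317909219517), np.float64(182.82726106789983))
seat0 (np.float64(283.9132202058407), np.float64(193.27556167049897))
seat@40 (np.float64(283.1910973219812), np.float64(204.53738253182718))
256 172
```

View pics/ring.png

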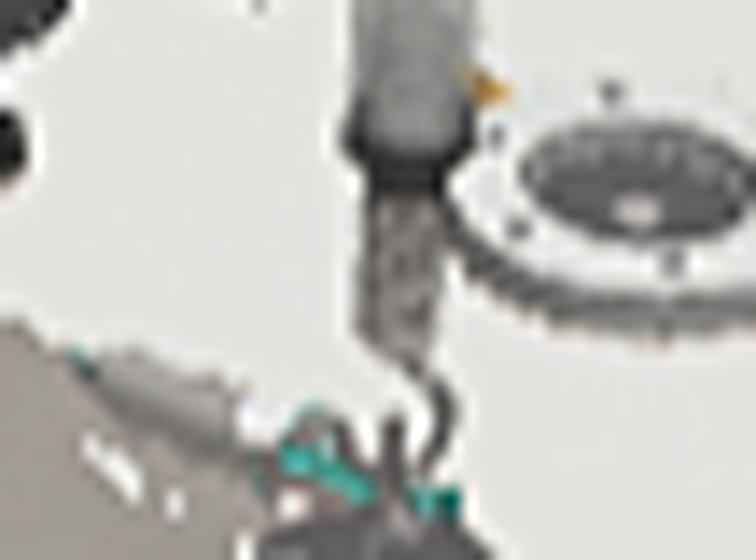

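The collar is at about (410,150). The slider runs from (400,190) down to (400,350), with a dark slider-wide band right under the collar at (400,185). Lid height gives a reading of about 43 mm. I'll check that against averaged force and against the slider's profile in the earlier frames.

```bash
python3 - <<'E'
from h import *
F=[];I=[]
for _ in range(16):
    I.append(capture("side")[0]); F.append(read_state()["force"][2])
F=np.array(F); print("Fz %.2f +- %.2f  t %.2f"%(F.mean(),F.std()/4,read_state()["t"]), "weight", -F.mean()-1.275)
m=np.mean(I,0); np.save("avg.npy",m)
def prof(p,tz):
    P=np.array([.458,-.0441,tz]); out=[]
    for d in np.arange(-.008,.042,.0025):
        u,v=proj("side",P+[0,0,-.0174-.085-d]); q=cv2.getRectSubPix(p.astype(np.float32).mean(2).astype(np.float32),(3,1),(u-.3,v)); out.append(int(q.mean()))
    return out
print("d  ",np.arange(-8,42,2.5).tolist())
for n,z in(("s3",.2344),("s4",.2462),("s5",.2524),("s6",.256),("s7",.262),("s8",.2654),("s9",.2706),("s10",.2735)): print(n,prof(np.load(n+".npz")["p"],z))
print("avg",prof(m,.2733))
E
```

```text
Fz -4.90 +- 0.12  t 13.50 weight 3.6227404221864483
d   [-8.0, -5.5, -3.0, -0.5, 2.0, 4.5, 7.0, 9.5, 12.0, 14.5, 17.0, 19.5, 22.0, 24.5, 27.0, 29.5, 32.0, 34.5, 37.0, 39.5]
s3 [136, 119, 94, 63, 60, 73, 97, 116, 126, 136, 155, 191, 220, 234, 226, 206, 181, 165, 146, 123]
s4 [128, 128, 102, 70, 55, 68, 86, 104, 118, 121, 115, 112, 116, 125, 141, 164, 202, 224, 231, 222]
s5 [125, 113, 94, 66, 58, 67, 95, 106, 106, 100, 114, 121, 121, 114, 121, 130, 142, 157, 185, 215]
s6 [135, 123, 99, 65, 55, 66, 98, 115, 117, 105, 100, 111, 125, 132, 123, 120, 125, 137, 150, 170]
s7 [130, 118, 96, 64, 53, 68, 96, 109, 110, 113, 119, 110, 106, 109, 124, 129, 126, 118, 123, 132]
s8 [134, 120, 97, 65, 56, 52, 58, 88, 104, 110, 109, 118, 115, 109, 106, 119, 127, 130, 121, 123]
s9 [137, 133, 102, 73, 53, 54, 52, 72, 107, 122, 108, 102, 115, 124, 118, 110, 116, 120, 118, 110]
s10 [136, 124, 97, 68, 53, 55, 51, 73, 98, 116, 109, 108, 111, 117, 119, 121, 124, 123, 115, 110]
avg [135, 122, 96, 67, 55, 54, 51, 75, 99, 114, 115, 117, 117, 114, 112, 115, 122, 128, 122, 119]
```

```bash
python3 - <<'E'
from h import *
p=np.load("s2.npz")["p"]; P=np.array([.4216,-.0608,.2072]); print("s2",[int(cv2.getRectSubPix(p.astype(np.float32).mean(2).astype(np.float32),(3,1),tuple(np.array(proj("side",P+[0,0,-.1024-d]))-[.3,0])).mean()) for d in np.arange(-.008,.042,.0025)])
from scipy.optimize import least_squares
for n,f in(("top","t0"),("side","s2"),("side","s11")):
    d=np.load(f+".npz")["d"]; W=cloud(n,d)
    M=((abs(W[...,0]-.5205)<.06)&(abs(W[...,1]+.277)<.06)&(W[...,2]>.0095)&(W[...,2]<.022)).astype(np.uint8)
    cs,h=cv2.findContours(M,cv2.RETR_CCOMP,cv2.CHAIN_APPROX_NONE)
    for c,hh in zip(cs,h[0]):
        if len(c)<40: continue
        Q=np.array([w_at_z(n,u,v,.015)[:2] for u,v in c[:,0]])
        r=least_squares(lambda x:np.hypot(*(Q-x[:2]).T)-x[2],[.52,-.277,.04],loss="soft_l1",f_scale=.0015)
        print(f,"inner" if hh[3]>=0 else "outer",len(c),(r.x*1000).round(1))
E
```

```text
s2 [139, 122, 99, 72, 54, 94, 158, 210, 227, 232, 229, 229, 231, 233, 234, 216, 180, 139, 161, 213]
t0 outer 111 [ 519.3 -275.5   46.9]
t0 inner 65 [ 518.9 -275.3   30.2]
s2 outer 49 [ 502.1 -282.3   30.7]
s11 outer 71 [ 517.9 -273.1   48.2]
s11 inner 40 [ 518.5 -272.8   28.9]
```

In the earlier frames the broad ring shows from about 42 mm on, the reading is about 43 mm (roughly 3.55 N), and the averaged force gives 3.6 N. The canister is spent, so it goes to the round purge base. I'll raise it to about 27 mm and carry it smoothly.

move_arm:
  targets:
    - {"dx": 0,"dy": 0,"dz": -1.5,"wx": 0,"wy": 0,"wz": 0,"gripper": 0}
    - {"dx": 0,"dy": 0,"dz": -2.5,"wx": 0,"wy": 0,"wz": 0,"gripper": 0}
    - {"dx": 0,"dy": 0,"dz": -3,"wx": 0,"wy": 0,"wz": 0,"gripper": 0}
    - {"dx": 0,"dy": 0,"dz": -3.5,"wx": 0,"wy": 0,"wz": 0,"gripper": 0}
    - {"dx": 0,"dy": 0,"dz": -3.5,"wx": 0,"wy": 0,"wz": 0,"gripper": 0}
    - {"dx": 0,"dy": 0,"dz": -3,"wx": 0,"wy": 0,"wz": 0,"gripper": 0}
    - {"dx": 0,"dy": 0,"dz": -2,"wx": 0,"wy": 0,"wz": 0,"gripper": 0}
    - {"dx": 0,"dy": 0,"dz": -1,"wx": 0,"wy": 0,"wz": 0,"gripper": 0}

```text
t: 14.17
ee_pos: [0.4582, -0.0441, 0.2939]
eef_rot: [[0.902, 0.431, 0.001], [0.431, -0.902, -0.0], [0.001, 0.0, -1.0]]
force: [-1.2, 0.2, -4.9]
width: 0.0159
grasp_force: 30.0
```

move_arm:
  targets:
    - {"dx": -0.4,"dy": 2,"dz": 0,"wx": 0,"wy": 0,"wz": 0,"gripper": 0}
    - {"dx": -0.8,"dy": 4,"dz": 0,"wx": 0,"wy": 0,"wz": 0,"gripper": 0}
    - {"dx": -1.1,"dy": 6,"dz": 0,"wx": 0,"wy": 0,"wz": 0,"gripper": 0}
    - {"dx": -1.5,"dy": 8,"dz": 0,"wx": 0,"wy": 0,"wz": 0,"gripper": 0}
    - {"dx": -1.9,"dy": 10,"dz": 0,"wx": 0,"wy": 0,"wz": 0,"gripper": 0}
    - {"dx": -2.3,"dy": 12,"dz": 0,"wx": 0,"wy": 0,"wz": 0,"gripper": 0}
    - {"dx": -2.3,"dy": 12,"dz": 0,"wx": 0,"wy": 0,"wz": 0,"gripper": 0}
    - {"dx": -2.3,"dy": 12,"dz": 0,"wx": 0,"wy": 0,"wz": 0,"gripper": 0}

```text
t: 14.83
ee_pos: [0.4754, -0.1107, 0.2933]
eef_rot: [[0.902, 0.431, -0.0], [0.431, -0.902, -0.0], [-0.0, 0.0, -1.0]]
force: [-0.3, 0.3, -5.1]
width: 0.0157
grasp_force: 30.0
```

move_arm:
  targets:
    - {"dx": -2.3,"dy": 12,"dz": 0,"wx": 0,"wy": 0,"wz": 0,"gripper": 0}
    - {"dx": -2.3,"dy": 12,"dz": 0,"wx": 0,"wy": 0,"wz": 0,"gripper": 0}
    - {"dx": -2.3,"dy": 12,"dz": 0,"wx": 0,"wy": 0,"wz": 0,"gripper": 0}
    - {"dx": -2.3,"dy": 12,"dz": 0,"wx": 0,"wy": 0,"wz": 0,"gripper": 0}
    - {"dx": -2.3,"dy": 12,"dz": 0,"wx": 0,"wy": 0,"wz": 0,"gripper": 0}
    - {"dx": -2.3,"dy": 12,"dz": 0,"wx": 0,"wy": 0,"wz": 0,"gripper": 0}
    - {"dx": -2.3,"dy": 12,"dz": 0,"wx": 0,"wy": 0,"wz": 0,"gripper": 0}
    - {"dx": -2.3,"dy": 12,"dz": 0,"wx": 0,"wy": 0,"wz": 0,"gripper": 0}

```text
t: 15.5
ee_pos: [0.5001, -0.2048, 0.2933]
eef_rot: [[0.902, 0.431, -0.0], [0.431, -0.902, 0.0], [-0.0, -0.0, -1.0]]
force: [-0.4, -0.7, -5.9]
width: 0.0156
grasp_force: 30.0
```

move_arm:
  targets:
    - {"dx": -2.3,"dy": 12,"dz": 0,"wx": 0,"wy": 0,"wz": 0,"gripper": 0}
    - {"dx": -2.3,"dy": 12,"dz": 0,"wx": 0,"wy": 0,"wz": 0,"gripper": 0}
    - {"dx": -2.1,"dy": 11,"dz": 0,"wx": 0,"wy": 0,"wz": 0,"gripper": 0}
    - {"dx": -1.9,"dy": 10,"dz": 0,"wx": 0,"wy": 0,"wz": 0,"gripper": 0}
    - {"dx": -1.7,"dy": 9,"dz": 0,"wx": 0,"wy": 0,"wz": 0,"gripper": 0}
    - {"dx": -1.5,"dy": 8,"dz": 0,"wx": 0,"wy": 0,"wz": 0,"gripper": 0}
    - {"dx": -1.1,"dy": 6,"dz": 0,"wx": 0,"wy": 0,"wz": 0,"gripper": 0}
    - {"dx": -0.5,"dy": 4,"dz": 0,"wx": 0,"wy": 0,"wz": 0,"gripper": 0}

```text
t: 16.17
ee_pos: [0.519, -0.2751, 0.2932]
eef_rot: [[0.902, 0.431, -0.0], [0.431, -0.902, 0.0], [-0.0, -0.0, -1.0]]
force: [-0.0, -0.2, -5.2]
width: 0.0157
grasp_force: 30.0
```

```bash
python3 - <<'E'
from h import *
s=st(); go(519.4,-275.3,293.3)
E
```

```text
t 16.17 tcp [ 519.  -275.1  293.2] yaw 25.53 tilt [-0.01  0.01] F [-0.04 -0.17 -5.2 ] w 15.7 gf 30.0 q6 0.52
go: d(tool) mm [ 0.3  0.4 -0.1]
```

Let the swing settle, then look at the alignment.

move_arm:
  targets:
    - {"dx": 0.3,"dy": 0.3,"dz": 0,"wx": 0,"wy": 0,"wz": 0,"gripper": 0}
    - {"dx": 0,"dy": 0,"dz": 0,"wx": 0,"wy": 0,"wz": 0,"gripper": 0}
    - {"dx": 0,"dy": 0,"dz": 0,"wx": 0,"wy": 0,"wz": 0,"gripper": 0}
    - {"dx": 0,"dy": 0,"dz": 0,"wx": 0,"wy": 0,"wz": 0,"gripper": 0}
    - {"dx": 0,"dy": 0,"dz": 0,"wx": 0,"wy": 0,"wz": 0,"gripper": 0}
    - {"dx": 0,"dy": 0,"dz": 0,"wx": 0,"wy": 0,"wz": 0,"gripper": 0}
    - {"dx": 0,"dy": 0,"dz": 0,"wx": 0,"wy": 0,"wz": 0,"gripper": 0}
    - {"dx": 0,"dy": 0,"dz": 0,"wx": 0,"wy": 0,"wz": 0,"gripper": 0}

```text
t: 16.83
ee_pos: [0.5192, -0.2744, 0.2934]
eef_rot: [[0.902, 0.431, 0.0], [0.431, -0.902, -0.0], [0.0, 0.0, -1.0]]
force: [0.1, -0.2, -4.2]
width: 0.0156
grasp_force: 30.0
```

```bash
python3 - <<'E'
from h import *
for i in range(4):
    s=st(); b,e=grab('side','s12'); W=cloud("side",e); P=s["ee_pos"]
    L=box(W,[P[0]-.045,P[1]-.045,.076],[P[0]+.045,P[1]+.045,.088]); 
    print("lid",len(L),np.median(L[:,2]),cv2.minEnclosingCircle(L[:,:2].astype(np.float32)*1000))
a,d=grab("top","t12")
A=cv2.resize(b[165:225,285:385,::-1],None,fx=8,fy=8,interpolation=cv2.INTER_CUBIC)[:480,:800]
cv2.imwrite("pics/s12.png",A)
for nm,q in(("recess c",[.5194,-.2753,.015]),("foot c",[P[0],P[1],.027]),("lid c",[P[0],P[1],.082])): print(nm,(np.array(proj("side",q))-[285,165])*8)
E
```

```text
t 16.83 tcp [ 519.2 -274.4  293.4] yaw 25.56 tilt [ 0.01 -0.01] F [ 0.1  -0.19 -4.21] w 15.6 gf 30.0 q6 0.52
lid 138 0.0824015092390673 ((517.35498046875, -272.25714111328125), 31.129966735839844)
t 16.88 tcp [ 519.2 -274.5  293.4] yaw 25.55 tilt [ 0.01 -0.  ] F [-0.37  0.56 -4.52] w 15.5 gf 30.0 q6 0.52
lid 142 0.08218999763266327 ((517.8043212890625, -273.3624267578125), 31.829572677612305)
t 16.93 tcp [ 519.2 -274.5  293.4] yaw 25.55 tilt [-0.  0.] F [-1.05  0.2  -4.89] w 16.1 gf 30.0 q6 0.52
lid 139 0.08166204375055253 ((519.6871948242188, -271.9337463378906), 31.641956329345703)
t 16.98 tcp [ 519.2 -274.4  293.4] yaw 25.55 tilt [-0.    0.01] F [-0.75  0.13 -5.14] w 15.6 gf 30.0 q6 0.52
lid 137 0.08152010834530089 ((520.1087036132812, -270.197509765625), 32.0641975402832)
recess c [129.16429442 160.88329017]
foot c [130.73780346 138.39151907]
lid c [140.3838051   27.71903321]
```

View pics/s12.png

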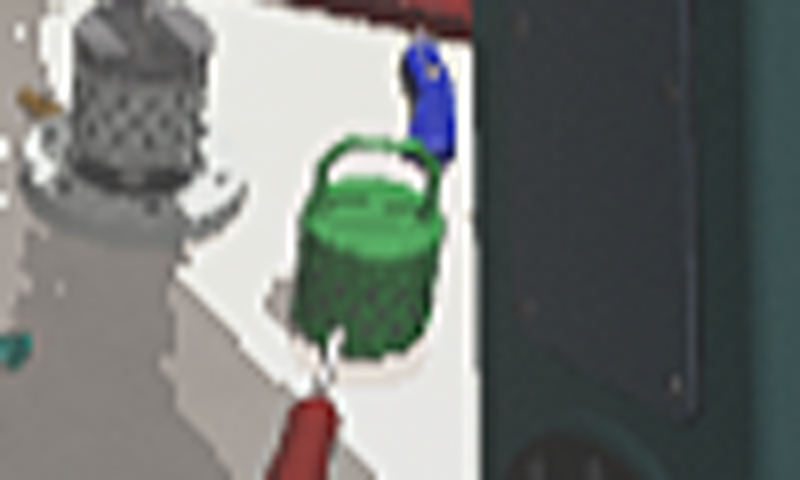

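The canister hangs centred over the round base: its foot spans about x=75–200 and the base about 20–245. I'll lower it gently.

move_arm:
  targets:
    - {"dx": 0,"dy": 0.6,"dz": 1,"wx": 0,"wy": 0,"wz": 0,"gripper": 0}
    - {"dx": 0,"dy": 0,"dz": 2,"wx": 0,"wy": 0,"wz": 0,"gripper": 0}
    - {"dx": 0,"dy": 0,"dz": 2,"wx": 0,"wy": 0,"wz": 0,"gripper": 0}
    - {"dx": 0,"dy": 0,"dz": 2,"wx": 0,"wy": 0,"wz": 0,"gripper": 0}
    - {"dx": 0,"dy": 0,"dz": 2,"wx": 0,"wy": 0,"wz": 0,"gripper": 0}
    - {"dx": 0,"dy": 0,"dz": 2,"wx": 0,"wy": 0,"wz": 0,"gripper": 0}
    - {"dx": 0,"dy": 0,"dz": 1.5,"wx": 0,"wy": 0,"wz": 0,"gripper": 0}
    - {"dx": 0,"dy": 0,"dz": 1.5,"wx": 0,"wy": 0,"wz": 0,"gripper": 0}

```text
t: 17.75
ee_pos: [0.5194, -0.275, 0.2791]
eef_rot: [[0.902, 0.431, -0.0], [0.431, -0.902, 0.0], [-0.0, -0.0, -1.0]]
force: [0.6, -0.1, -4.9]
width: 0.0161
grasp_force: 30.0
```

move_arm:
  targets:
    - {"dx": 0,"dy": 0,"dz": 1.5,"wx": 0,"wy": 0,"wz": 0,"gripper": 0}
    - {"dx": 0,"dy": 0,"dz": 1.5,"wx": 0,"wy": 0,"wz": 0,"gripper": 0}
    - {"dx": 0,"dy": 0,"dz": 1.5,"wx": 0,"wy": 0,"wz": 0,"gripper": 0}
    - {"dx": 0,"dy": 0,"dz": 1.5,"wx": 0,"wy": 0,"wz": 0,"gripper": 0}
    - {"dx": 0,"dy": 0,"dz": 1.5,"wx": 0,"wy": 0,"wz": 0,"gripper": 0}
    - {"dx": 0,"dy": 0,"dz": 1.5,"wx": 0,"wy": 0,"wz": 0,"gripper": 0}
    - {"dx": 0,"dy": 0,"dz": 1.5,"wx": 0,"wy": 0,"wz": 0,"gripper": 0}
    - {"dx": 0,"dy": 0,"dz": 1.5,"wx": 0,"wy": 0,"wz": 0,"gripper": 0}

```text
t: 18.42
ee_pos: [0.5194, -0.2751, 0.2672]
eef_rot: [[0.902, 0.431, -0.0], [0.431, -0.902, 0.0], [-0.0, -0.0, -1.0]]
force: [0.9, -0.7, -3.9]
width: 0.0159
grasp_force: 30.0
```

```bash
cat >> h.py <<'E'
def lid2(n,tag,c=(.519,-.275)):
    s=st(); b,e=grab(n,tag); W=cloud(n,e); L=box(W,[c[0]-.035,c[1]-.035,.05],[c[0]+.035,c[1]+.035,.079])
    m=np.median(L[:,2]); L=L[abs(L[:,2]-m)<.005]; A=np.c_[L[:,:2]-L[:,:2].mean(0),np.ones(len(L))]; k=np.linalg.lstsq(A,L[:,2],rcond=None)[0]
    print(n,"lid z %.1f n %d tilt deg"%(m*1000,len(L)),np.degrees(k[:2]).round(1),"circle",cv2.minEnclosingCircle(L[:,:2].astype(np.float32)*1000))
E
python3 - <<'E'
from h import *
lid2("side","s13")
E
```

```text
t 18.42 tcp [ 519.4 -275.1  267.2] yaw 25.54 tilt [-0.    0.01] F [ 0.85 -0.67 -3.87] w 15.9 gf 30.0 q6 0.52
side lid z 59.1 n 128 tilt deg [ 1.7 -0.8] circle ((517.7969970703125, -271.5841369628906), 29.575057983398438)
```

The lid is at 59.1 mm, which means fully home. I'll relax the spring and free the hook.

move_arm:
  targets:
    - {"dx": 0,"dy": 0,"dz": 3,"wx": 0,"wy": 0,"wz": 0,"gripper": 0}
    - {"dx": 0,"dy": 0,"dz": 5,"wx": 0,"wy": 0,"wz": 0,"gripper": 0}
    - {"dx": 0,"dy": 0,"dz": 6,"wx": 0,"wy": 0,"wz": 0,"gripper": 0}
    - {"dx": 0,"dy": 0,"dz": 6,"wx": 0,"wy": 0,"wz": 0,"gripper": 0}
    - {"dx": 0,"dy": 0,"dz": 6,"wx": 0,"wy": 0,"wz": 0,"gripper": 0}
    - {"dx": 0,"dy": 0,"dz": 6,"wx": 0,"wy": 0,"wz": 0,"gripper": 0}
    - {"dx": 0,"dy": 0,"dz": 5,"wx": 0,"wy": 0,"wz": 0,"gripper": 0}
    - {"dx": 0,"dy": 0,"dz": 4,"wx": 0,"wy": 0,"wz": 0,"gripper": 0}

```text
t: 19.13
ee_pos: [0.5195, -0.2749, 0.2257]
eef_rot: [[0.902, 0.431, -0.0], [0.431, -0.902, 0.0], [0.0, -0.0, -1.0]]
force: [0.7, -0.1, -0.8]
width: 0.0161
grasp_force: 30.0
```

move_arm:
  targets:
    - {"dx": 0,"dy": 0,"dz": 4,"wx": 0,"wy": 0,"wz": 0,"gripper": 0}
    - {"dx": 0,"dy": 0,"dz": 4,"wx": 0,"wy": 0,"wz": 0,"gripper": 0}
    - {"dx": 0,"dy": 0,"dz": 4,"wx": 0,"wy": 0,"wz": 0,"gripper": 0}
    - {"dx": 0,"dy": 0,"dz": 2.5,"wx": 0,"wy": 0,"wz": 0,"gripper": 0}
    - {"dx": 0,"dy": 0,"dz": 0,"wx": 0,"wy": 0,"wz": 0,"gripper": 0}

```text
t: 19.55
ee_pos: [0.5192, -0.2748, 0.2112]
eef_rot: [[0.902, 0.431, -0.001], [0.431, -0.902, 0.001], [-0.0, -0.001, -1.0]]
force: [-0.1, -0.0, -1.0]
width: 0.0159
grasp_force: 30.0
```

```bash
python3 - <<'E'
from h import *
lid2("side","s14")
b=np.load("s14.npz")["p"]; s=read_state(); seat=s["ee_pos"]-[0,0,.1384]
u,v=proj("side",seat); u0,v0=int(u)-30,int(v)-25; crop(b,u0,v0,u0+60,v0+45,12,"s14")
print("seat",(np.array([u,v])-[u0,v0])*12,"bar",(np.array(proj("side",[.5194,-.2753,.091]))-[u0,v0])*12)
E
```

```text
t 19.55 tcp [ 519.2 -274.8  211.2] yaw 25.54 tilt [-0.04  0.04] F [-0.06 -0.05 -0.99] w 15.9 gf 30.0 q6 0.52
side lid z 58.9 n 118 tilt deg [ 0.5 -0.9] circle ((520.0162963867188, -272.9461669921875), 31.078006744384766)
seat [364.52923937 307.62775265] bar [369.73129617 252.20635992]
```

View pics/s14.png

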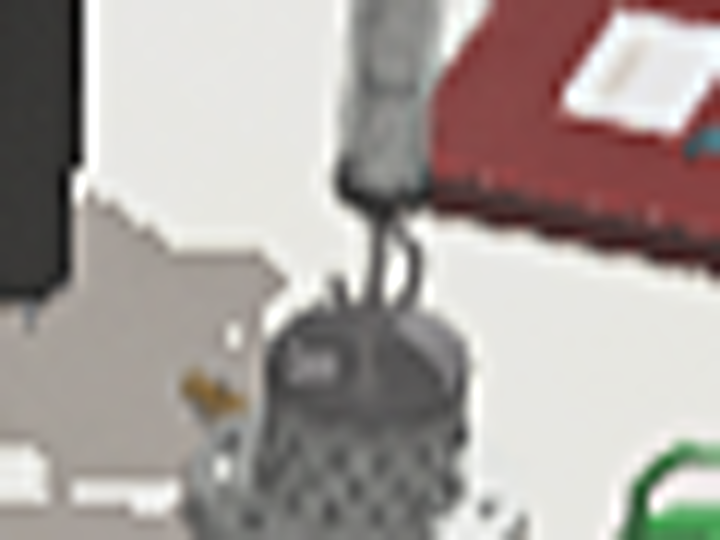

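The slider is fully retracted and the hook's tip is left of the bar, below its top. Now unhook in −x.

move_arm:
  targets:
    - {"dx": -4,"dy": 0,"dz": 0,"wx": 0,"wy": 0,"wz": 0,"gripper": 0}
    - {"dx": -5,"dy": 0,"dz": 0,"wx": 0,"wy": 0,"wz": 0,"gripper": 0}
    - {"dx": -5,"dy": 0,"dz": 0,"wx": 0,"wy": 0,"wz": 0,"gripper": 0}
    - {"dx": -5,"dy": 0,"dz": 0,"wx": 0,"wy": 0,"wz": 0,"gripper": 0}
    - {"dx": -6,"dy": 0,"dz": 0,"wx": 0,"wy": 0,"wz": 0,"gripper": 0}
    - {"dx": -7,"dy": 0,"dz": 0,"wx": 0,"wy": 0,"wz": 0,"gripper": 0}
    - {"dx": -7,"dy": 0,"dz": 0,"wx": 0,"wy": 0,"wz": 0,"gripper": 0}
    - {"dx": -5,"dy": 0,"dz": 0,"wx": 0,"wy": 0,"wz": 0,"gripper": 0}

```text
t: 20.27
ee_pos: [0.4787, -0.2944, 0.2119]
eef_rot: [[0.902, 0.431, -0.0], [0.431, -0.902, 0.0], [-0.0, -0.0, -1.0]]
force: [-0.6, -0.1, -0.6]
width: 0.0162
grasp_force: 30.0
```

```bash
python3 - <<'E'
from h import *
lid2("side","s15")
lid2("top","t15")
E
```

```text
t 20.27 tcp [ 478.7 -294.4  211.9] yaw 25.53 tilt [-0.02  0.  ] F [-0.56 -0.08 -0.65] w 16.2 gf 30.0 q6 0.45
side lid z 59.2 n 120 tilt deg [0.2 0.3] circle ((516.7189331054688, -276.12396240234375), 30.647809982299805)
t 20.32 tcp [ 478.1 -294.6  211.8] yaw 25.51 tilt [-0.06 -0.  ] F [-1.5   0.11 -1.73] w 15.6 gf 30.0 q6 0.45
top lid z 57.8 n 362 tilt deg [-0.   0.2] circle ((519.631591796875, -275.32861328125), 29.11378288269043)
```

move_arm:
  targets:
    - {"dx": 0,"dy": 0,"dz": -10,"wx": 0,"wy": 0,"wz": 0,"gripper": 0}
    - {"dx": 0,"dy": 0,"dz": -19,"wx": 0,"wy": 0,"wz": 0,"gripper": 0}
    - {"dx": 0,"dy": 0,"dz": -19,"wx": 0,"wy": 0,"wz": 0,"gripper": 0}
    - {"dx": 8,"dy": -11,"dz": 0,"wx": 0,"wy": 0,"wz": 0,"gripper": 0}
    - {"dx": 15,"dy": -20.5,"dz": 0,"wx": 0,"wy": 0,"wz": 0,"gripper": 0}
    - {"dx": 17,"dy": -23.5,"dz": 0,"wx": 0,"wy": 0,"wz": 0,"gripper": 0}
    - {"dx": 17,"dy": -23.5,"dz": 0,"wx": 0,"wy": 0,"wz": 0,"gripper": 0}
    - {"dx": 17,"dy": -23.5,"dz": 0,"wx": 0,"wy": 0,"wz": 0,"gripper": 0}

```text
t: 21.03
ee_pos: [0.5025, -0.1677, 0.2595]
eef_rot: [[0.902, 0.431, -0.0], [0.431, -0.902, 0.001], [0.0, -0.001, -1.0]]
force: [0.7, -0.4, -2.0]
width: 0.0157
grasp_force: 30.0
```

move_arm:
  targets:
    - {"dx": 17,"dy": -23.5,"dz": 0,"wx": 0,"wy": 0,"wz": 0,"gripper": 0}
    - {"dx": 17,"dy": -23.5,"dz": 0,"wx": 0,"wy": 0,"wz": 0,"gripper": 0}
    - {"dx": 17,"dy": -23.5,"dz": 0,"wx": 0,"wy": 0,"wz": 0,"gripper": 0}
    - {"dx": 17,"dy": -23.5,"dz": 0,"wx": 0,"wy": 0,"wz": 0,"gripper": 0}
    - {"dx": 17,"dy": -23.5,"dz": 0,"wx": 0,"wy": 0,"wz": 0,"gripper": 0}
    - {"dx": 12,"dy": -16.5,"dz": 0,"wx": 0,"wy": 0,"wz": 0,"gripper": 0}
    - {"dx": 5,"dy": -6.5,"dz": 0,"wx": 0,"wy": 0,"wz": 0,"gripper": 0}
    - {"dx": 0,"dy": 0,"dz": 0,"wx": 0,"wy": 0,"wz": 0,"gripper": 0}

```text
t: 21.7
ee_pos: [0.5338, 0.0031, 0.2595]
eef_rot: [[0.901, 0.434, -0.0], [0.434, -0.901, 0.001], [0.0, -0.001, -1.0]]
force: [-0.7, -0.3, -0.9]
width: 0.0158
grasp_force: 30.0
```

move_arm:
  targets:
    - {"dx": 0,"dy": 0,"dz": 0,"wx": 0,"wy": 0,"wz": 6.4,"gripper": 0}
    - {"dx": 0,"dy": 0,"dz": 0,"wx": 0,"wy": 0,"wz": 6.4,"gripper": 0}
    - {"dx": 0,"dy": 0,"dz": 0,"wx": 0,"wy": 0,"wz": 6.4,"gripper": 0}
    - {"dx": 0,"dy": 0,"dz": 0,"wx": 0,"wy": 0,"wz": 6.4,"gripper": 0}
    - {"dx": 0,"dy": 0,"dz": 0,"wx": 0,"wy": 0,"wz": 6.4,"gripper": 0}
    - {"dx": 0,"dy": 0,"dz": 0,"wx": 0,"wy": 0,"wz": 6.4,"gripper": 0}
    - {"dx": 0,"dy": 0,"dz": 0,"wx": 0,"wy": 0,"wz": 0,"gripper": 0}
    - {"dx": 0,"dy": 0,"dz": 0,"wx": 0,"wy": 0,"wz": 0,"gripper": 0}

```text
t: 22.37
ee_pos: [0.5337, -0.0001, 0.2597]
eef_rot: [[0.975, -0.22, -0.0], [-0.22, -0.975, -0.0], [-0.0, 0.0, -1.0]]
force: [-0.4, 0.6, -1.4]
width: 0.0159
grasp_force: 30.0
```

```bash
python3 - <<'E'
from h import *
s=st(); go(605.6,-16.4,210.4)
E
```

```text
t 22.37 tcp [ 5.337e+02 -1.000e-01  2.597e+02] yaw -12.71 tilt [-0.02 -0.01] F [-0.41  0.56 -1.4 ] w 15.9 gf 30.0 q6 1.66
go: d(tool) mm [73.7  0.  49.3]
```

move_arm:
  targets:
    - {"dx": 0,"dy": 0,"dz": 12,"wx": 0,"wy": 0,"wz": 0.1,"gripper": 0}
    - {"dx": 0,"dy": 0,"dz": 18,"wx": 0,"wy": 0,"wz": 0,"gripper": 0}
    - {"dx": 0,"dy": 0,"dz": 14,"wx": 0,"wy": 0,"wz": 0,"gripper": 0}
    - {"dx": 0,"dy": 0,"dz": 5,"wx": 0,"wy": 0,"wz": 0,"gripper": 0}
    - {"dx": 5,"dy": 0,"dz": 0,"wx": 0,"wy": 0,"wz": 0,"gripper": 0}
    - {"dx": 8,"dy": 0,"dz": 0,"wx": 0,"wy": 0,"wz": 0,"gripper": 0}
    - {"dx": 8,"dy": 0,"dz": 0,"wx": 0,"wy": 0,"wz": 0,"gripper": 0}
    - {"dx": 4,"dy": 0,"dz": 0,"wx": 0,"wy": 0,"wz": 0,"gripper": 0}

```text
t: 23.03
ee_pos: [0.561, -0.0056, 0.212]
eef_rot: [[0.975, -0.224, 0.003], [-0.224, -0.975, -0.0], [0.003, -0.0, -1.0]]
force: [0.2, 0.0, -1.2]
width: 0.0156
grasp_force: 30.0
```

```bash
python3 - <<'E'
from h import *
s=st(); go(605.6,-16.4,210.4)
E
```

```text
t 23.03 tcp [561.   -5.6 212. ] yaw -12.93 tilt [ 0.19 -0.03] F [ 0.18  0.03 -1.21] w 15.6 gf 30.0 q6 1.66
go: d(tool) mm [45.9  0.6  1.8]
```

move_arm:
  targets:
    - {"dx": 6,"dy": 0.2,"dz": 0,"wx": 0,"wy": 0,"wz": 0,"gripper": 0}
    - {"dx": 8,"dy": 0.1,"dz": 0,"wx": 0,"wy": 0,"wz": 0,"gripper": 0}
    - {"dx": 8,"dy": 0,"dz": 0,"wx": 0,"wy": 0,"wz": 0,"gripper": 0}
    - {"dx": 8,"dy": 0,"dz": 0,"wx": 0,"wy": 0,"wz": 0,"gripper": 0}
    - {"dx": 8,"dy": 0,"dz": 0,"wx": 0,"wy": 0,"wz": 0,"gripper": 0}
    - {"dx": 6,"dy": 0,"dz": 0,"wx": 0,"wy": 0,"wz": 0,"gripper": 0}
    - {"dx": 4,"dy": 0,"dz": 0,"wx": 0,"wy": 0,"wz": 0,"gripper": 0}
    - {"dx": 0,"dy": 0,"dz": 0,"wx": 0,"wy": 0,"wz": 0,"gripper": 0}

```text
t: 23.7
ee_pos: [0.606, -0.0162, 0.2107]
eef_rot: [[0.975, -0.224, 0.0], [-0.224, -0.975, -0.0], [0.0, -0.0, -1.0]]
force: [0.1, 0.0, -0.9]
width: 0.0154
grasp_force: 30.0
```

```bash
python3 - <<'E'
from h import *
s=st(); go(605.6,-16.4,197.4)
E
```

```text
t 23.70 tcp [606.  -16.2 210.7] yaw -12.96 tilt [ 0.02 -0.  ] F [ 0.08  0.   -0.87] w 15.4 gf 30.0 q6 1.66
go: d(tool) mm [-0.3  0.2 13.3]
```

move_arm:
  targets:
    - {"dx": -0.4,"dy": 0.1,"dz": 3,"wx": 0,"wy": 0,"wz": 0,"gripper": 0}
    - {"dx": 0,"dy": 0,"dz": 3,"wx": 0,"wy": 0,"wz": 0,"gripper": 0}
    - {"dx": 0,"dy": 0,"dz": 3,"wx": 0,"wy": 0,"wz": 0,"gripper": 0}
    - {"dx": 0,"dy": 0,"dz": 2.5,"wx": 0,"wy": 0,"wz": 0,"gripper": 0}
    - {"dx": 0,"dy": 0,"dz": 1.3,"wx": 0,"wy": 0,"wz": 0,"gripper": 0}
    - {"dx": 0,"dy": 0,"dz": 0,"wx": 0,"wy": 0,"wz": 0,"gripper": 0}
    - {"dx": 0,"dy": 0,"dz": 0,"wx": 0,"wy": 0,"wz": 0,"gripper": 0}

```text
t: 24.28
ee_pos: [0.6045, -0.0159, 0.198]
eef_rot: [[0.975, -0.224, -0.0], [-0.224, -0.975, 0.0], [-0.0, -0.0, -1.0]]
force: [0.0, -0.4, -2.2]
width: 0.0156
grasp_force: 30.0
```

```bash
python3 - <<'E'
from h import *
s=st(); go(605.6,-16.4,197.4)
E
```

```text
t 24.28 tcp [604.5 -15.9 198. ] yaw -12.95 tilt [-0.01  0.01] F [ 0.02 -0.42 -2.21] w 15.6 gf 30.0 q6 1.66
go: d(tool) mm [1.2 0.2 0.6]
```

move_arm:
  targets:
    - {"dx": 0.8,"dy": 0.1,"dz": 0.5,"wx": 0,"wy": 0,"wz": 0,"gripper": 0}
    - {"dx": 0,"dy": 0,"dz": 0.2,"wx": 0,"wy": 0,"wz": 0,"gripper": 0}
    - {"dx": 0,"dy": 0,"dz": 0,"wx": 0,"wy": 0,"wz": 0,"gripper": 0}

```text
t: 24.53
ee_pos: [0.6055, -0.0163, 0.1974]
eef_rot: [[0.975, -0.224, 0.0], [-0.224, -0.975, 0.0], [0.0, -0.0, -1.0]]
force: [-0.3, 0.5, -1.6]
width: 0.0159
grasp_force: 30.0
```

```bash
python3 - <<'E'
from h import *
s=st(); go(605.6,-16.4,197.4)
E
```

```text
t 24.53 tcp [605.5 -16.3 197.4] yaw -12.96 tilt [0.01 0.  ] F [-0.26  0.5  -1.59] w 15.9 gf 30.0 q6 1.66
go: d(tool) mm [0.2 0.1 0. ]
```

move_arm:
  targets:
    - {"dx": 0,"dy": 0,"dz": 0,"wx": 0,"wy": 0,"wz": 0,"gripper": 22}
    - {"dx": 0,"dy": 0,"dz": 0,"wx": 0,"wy": 0,"wz": 0,"gripper": 30}
    - {"dx": 0,"dy": 0,"dz": 0,"wx": 0,"wy": 0,"wz": 0,"gripper": 40}
    - {"dx": 0,"dy": 0,"dz": 0,"wx": 0,"wy": 0,"wz": 0,"gripper": 50}
    - {"dx": 0,"dy": 0,"dz": 0,"wx": 0,"wy": 0,"wz": 0,"gripper": 55}
    - {"dx": 0,"dy": 0,"dz": 0,"wx": 0,"wy": 0,"wz": 0,"gripper": 60}

```text
t: 25.03
ee_pos: [0.6054, -0.0163, 0.1974]
eef_rot: [[0.975, -0.224, 0.0], [-0.224, -0.975, 0.0], [0.0, -0.0, -1.0]]
force: [0.4, 0.9, 0.0]
width: 0.049
grasp_force: 0.0
```

move_arm:
  targets:
    - {"dx": 0,"dy": 0,"dz": -8,"wx": 0,"wy": 0,"wz": 0,"gripper": 60}
    - {"dx": 0,"dy": 0,"dz": -16,"wx": 0,"wy": 0,"wz": 0,"gripper": 60}
    - {"dx": 0,"dy": 0,"dz": -24,"wx": 0,"wy": 0,"wz": 0,"gripper": 60}
    - {"dx": 0,"dy": 0,"dz": -30,"wx": 0,"wy": 0,"wz": 0,"gripper": 60}
    - {"dx": -25,"dy": 0,"dz": -15,"wx": 0,"wy": 0,"wz": 0,"gripper": 60}
    - {"dx": -35,"dy": 0,"dz": 0,"wx": 0,"wy": 0,"wz": 0,"gripper": 60}
    - {"dx": -35,"dy": 0,"dz": 0,"wx": 0,"wy": 0,"wz": 0,"gripper": 60}
    - {"dx": -25,"dy": 0,"dz": 0,"wx": 0,"wy": 0,"wz": 0,"gripper": 60}

```text
t: 25.7
ee_pos: [0.486, 0.0112, 0.2912]
eef_rot: [[0.975, -0.224, -0.0], [-0.224, -0.975, 0.0], [-0.0, -0.0, -1.0]]
force: [-1.0, -0.1, -0.1]
width: 0.0529
grasp_force: 0.0
```

```bash
python3 - <<'E'
from h import *
lid2("side","s20"); b=np.load("s20.npz")["p"]
W=cloud("side",np.load("s20.npz")["d"]); W0=cloud("side",np.load("s0.npz")["d"])
for w in(W0,W):
    G=box(w,[.5,-.12,.205],[.75,.08,.25]); print("grip",len(G),G.mean(0),G.max(0),cv2.minAreaRect(G[:,:2].astype(np.float32)*1000))
A=cv2.resize(b[130:220,190:310,::-1],None,fx=6.5,fy=6.5,interpolation=cv2.INTER_CUBIC); cv2.imwrite("pics/s20.png",A)
E
```

```text
t 25.70 tcp [486.   11.2 291.2] yaw -12.95 tilt [-0.    0.01] F [-1.   -0.11 -0.11] w 52.9 gf 0.0 q6 1.68
side lid z 59.0 n 125 tilt deg [ 0.  -0.7] circle ((520.0516357421875, -274.1781921386719), 31.58052635192871)
grip 107 [ 0.60186146 -0.0112819   0.22256132] [ 0.62041376 -0.00252813  0.23756946] ((603.6666870117188, -14.195089340209961), (19.459583282470703, 32.69160461425781), 75.19025421142578)
grip 108 [ 0.60222483 -0.01149214  0.22224415] [ 0.62085058 -0.00155626  0.23622683] ((604.0084228515625, -14.432531356811523), (17.914310455322266, 32.53111267089844), 71.95659637451172)
```

View pics/s20.png

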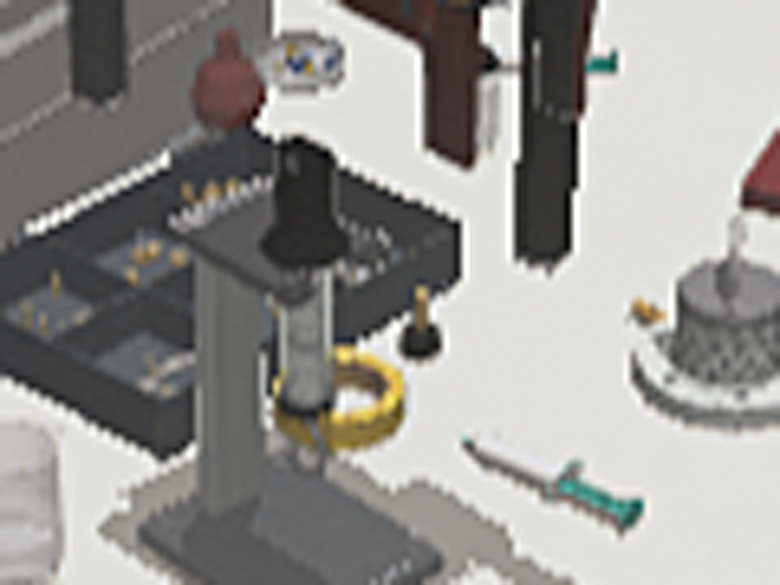

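The scale hangs upright in its stand at (305,230), and the canister sits level in the round base at (730,330). The gripper is clear of everything, so I'm handing in.

```bash
python3 -c "
from rig import *
print(close_job())"
```

```text
the job is handed in; nothing more can be done
None
```

The canister read about 43 mm on the scale (about 3.6 N), so it is spent; it now sits fully home in the round purge base, the scale hangs back in its stand, and the job is handed in.

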